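# Take the portion plate off the topping mill

## Task

The clamp knob on the topping mill has a left-hand thread: turn it clockwise until you feel it bear firmly on its retaining stop at the top, without ever forcing it or the stud (0.8 N m at most). Then draw the slotted plate out from under the knob by its tab, without jerking it against the knob, and lay it down gently, flat in the wash tray, tab upwards; leave the knob fully loosened and everything else alone.

Things in the scene. Friction and masses are not known exactly. Their poses are not given: they have to be found in the camera images.
- mill: Topping mill, a white box with a flat steel deck on top, fixed to the counter. It stands on levelling feet that lift its underside 0 to 8 mm. Origin: on the underside, right under the upright stud's axis; z up. The deck is 130 mm above the origin, 150 mm wide (y) and runs from x = -70 to x = +130 mm. The plate's tab overhangs the -x end.
- knob_top (a point): Centre of the top of the clamp knob, on the stud's axis. The knob is a black grip bar, 46 mm long along this point's x, 14 mm thick along its y, 32 mm high, on a round steel flange 44 mm across and 6 mm thick that sits over the plate. This top is 38 mm above the flange's underside.
- knob: The same knob; origin: centre of the flange's underside. LEFT-HAND thread: clockwise from above loosens it; it climbs 1.2 mm per rad, friction 0.08 N m, to a hard retaining stop 1.9 to 3.2 rad from its start, origin then 8.1 to 8.9 mm above the deck. Neither heading nor height tells just where the stop is. At the stop 0.2 N m or more is firm contact. The other way it tightens onto a hard stop.
- pin (a point): Tip of a small brass telltale pin, 10 mm across, low in the mill's side (its -y side). The stud, an upright steel rod 12 mm across (14 mm at its foot) that carries the knob, twists elastically 0.25 rad per N m of torque, and the pin moves 1.5 mm per N m with it. More than 0.8 N m harms the stud.
- plate: Slotted plate, loose, plain aluminium, 4 mm thick, 0.28 to 0.44 kg, 90 mm wide (y), from x = -105 to +32 mm. Origin: underside, on the stud's axis at the start. A slot 16 mm wide runs along x from x = -9 mm out through the +x end: the plate, sliding flat on the deck, is drawn off along its own -x; 60 mm takes it off the stud.
- plate_tab (a point): Middle of the top of the plate's upright tab, by which to hold it: 10 mm thick along x, 40 mm wide along y; this point is at x = -98 mm of the plate, 38 mm above its underside. Axes as the plate's.
- plate_mid (a point): Middle of the plate's length, on its underside, 36.5 mm from its origin towards the tab; axes as the plate's. At the far fork ends (x = 26 to 32 mm of the plate) two retaining lips beside the slot, their tops 7 mm above the underside, hook behind the knob's flange unless the knob is fully up.
- tray: Shallow steel wash tray on the counter, fixed, 330 mm (its x) by 250 mm (its y), walls 28 mm high and 4 mm thick, floor 4 mm thick. Origin: centre of its underside.
- jar: Bystander: jar of nuts, 76 mm across, 110 mm tall. Leave it alone.
- cups: Bystander: stack of paper cups, 71 mm across, about 92 mm tall. Leave it alone.
- bowl: Bystander: white bowl, 80 mm across, 35 mm tall. Leave it alone.
- spade: Bystander: gelato spatula lying flat, about 280 mm long. Leave it alone.
- wafers: Bystander: cardboard box of wafers, 90 x 60 x 50 mm. Leave it alone.
- syrup: Bystander: glass bottle, 60 mm across, 170 mm tall. Leave it alone.
- pot: Bystander: steel pinch pot, 32 mm across, 22 mm tall, standing loose on the mill's deck 108 mm from the stud, at the end away from the plate's tab. Leave it alone.
There are look-alikes about, which are no part of the job. There is more than one size of the plate; the job needs the middle-sized.

How it is judged:
On the way, in this order (a step that is already met when the one before it is completed fails the run):
1. the knob is turned clockwise until it bears on its upper retaining stop (0.2 N m or more: the pin moved by 0.3 mm, the knob up) (distance of pin from where it was at the start of the episode above 0.0003 m and z of knob_top in the frame of mill above 0.1755 m), for 0.1 s.
2. the plate is drawn clear of the stud (horizontal distance between plate and mill above 0.07 m), for 0.1 s.
At the end, for the whole second after the job is handed in: The plate lies flat on the tray's floor, tab up (tilt under 0.05 rad, underside within 3.5 mm of the floor), its middle within 90 mm along and 80 mm across of the tray's centre, at rest; the knob's top is still over 175.5 mm above the mill's origin (176.1 to 176.9 mm at the stop) (x of plate_mid in the frame of tray between -0.09 and 0.09 m and y of plate_mid in the frame of tray between -0.08 and 0.08 m and z of plate_mid in the frame of tray below 0.0075 m and angle between plate's own z axis and vertical below 0.05 rad and linear speed of plate below 0.02 m/s and z of knob_top in the frame of mill above 0.1755 m); the robot touches nothing.
It fails at once if the knob was forced, twisting the stud with over 0.8 N m (the pin moved over 1.2 mm) (distance of pin from where it was at the start of the episode above 0.0012 m).
It fails at once if the plate was forced against the knob (over 20 N) (contact force between plate and knob above 20 N).
It fails at once if the plate was dropped or slammed into the tray (over 0.35 m/s when within 16 mm of its floor) (z of plate_mid in the frame of tray below 0.02 m and horizontal distance between plate_mid and tray below 0.2 m and linear speed of plate above 0.35 m/s).
It fails at once if a bystander was disturbed (moved over 20 mm) (distance of any of jar, cups, bowl, spade, wafers, syrup, pot from where it was at the start of the episode above 0.02 m).
It also fails if it takes over 72 s, if anything falls off the work surface, if the arm or the gripper's body presses on something with over 40 N, if the wrist force passes 120 N, or if a joint passes its speed limit or range.

## Robot

A 6-joint arm with a two-finger parallel gripper is mounted at the origin on the work surface. World frame = base frame: x ahead of the robot, y to its left, z up, the work surface at z = 0. Lengths are in m, angles in rad, forces in N, time in s.
With the tool pointing down it reaches from about 0.35 to 0.775 m from the base axis. Payload 5.5 kg.
Tool frame: the origin (TCP) lies between the finger pads; the fingertips stand 11 mm ahead of it and the grasp point (between the pads) lies 8 mm behind it (tips_ahead is the distance from the TCP to the fingertips, in m); z points along the fingers, y is the line along which they close (so a half turn about z gives the same grasp; the last joint's range is limited). The gripper opens to 85 mm and grips with 20 to 120 N. Pads are 22 mm wide; open, the fingers measure 114 mm over their backs; the gripper's body (76 mm by 85 mm) begins 54 mm behind the grasp point. The pads swing forward as they close: fully open they stand 13 mm farther back than shut.
Start: joints at [-1.323, 0.313, 0.046, 1.304, 0, 1.431], TCP at [0.217, -0.532, 0.212] pointing down, gripper open.
Joint ranges: [-2.76, 2.76], [-0.86, 1.69], [-1.03, 1.26], [-2.2, 2.34], [-1.47, 1.5], [-3.14, 3.14]. Speed limits (rad/s): [2.57, 2.57, 3.14, 3.14, 3.14, 3.14].

## Interface

Orientations are given as a unit quaternion [w, x, y, z].
In Python, from workcell import * gives the robot as it stands. The module is installed in compiled form; this text tells all that it offers.
- The arm moves only by the tool jog_arm, never from a script. Its argument "moves" is a list of rows, each an object with "fingers": the closure, from 0 (fully open) to 1 (shut); "slide": the shift along the tool's x, y, z in mm, a list of three; "angular": the turn, a rotation vector about the tool's x, y, z in degrees, a list of three. A call has 1 to 10 rows; each row is the pose to reach, as a shift and turn from the pose commanded when the call began, along the tool's axes at that moment; what a row does not reach only later rows make up. A row lasts 1/12 s, in which the tool goes at most 41.7 mm and 7.16 degrees, less where a joint would pass 70% of its speed; a pose out of reach is approached as far as the arm can. A call with a gripper value outside its range is refused whole. The fingers move at their own pace and stop on an object; "squeeze" is the grip in N (left out, the last holds). Time passes only in rows, so rows that repeat a pose let the fingers close. It gives the time, the measured TCP pose, the force, the opening and the grip force at its end, in the units of the state.
- get_state(): the state, without advancing time (a new reading comes with each control period).
- read_camera(name): name is "scene" or "top"; returns a dict with "color" (480x640x3 uint8, red, green, blue), "fovy" (degrees; the focal length in pixels is half the picture's height over the tangent of half this angle, whatever the lens; pixels are square), "cx", "cy" (the principal point, pixels), "D" ([k1, k2, p1, p2, k3] as OpenCV has them; the pictures are not rectified), "world_from_camera" (4x4, takes a point from camera to world coordinates). Camera axes: x right, y down, z forward; pixel columns grow to the right and rows downward; lengths in m; the calibration is good to about 2 mm. A picture is of the moment at which its call begins. There is no depth.
- hand_in(): hands the job in; it is judged then, once.
Trained networks look in a picture, given as the dict that the camera call returned (one of the last four; its "shot" number tells which), for a name from the list of things; names that differ only in an ending like _2 or _b are one class to them, and where a whole thing is asked for, a point or a joint stands for the part that bears it (a point fixed in the world has none). Each returns a list of dicts, best first, with "p" (0 to 1); they miss things now and then, are a little off and sometimes report something else, mostly with a low value. They report only what shows in the picture. A call takes as long as a camera call. They do not tell look-alikes from the thing itself.
- look_for(target, picture): "point" ([column, row] in pixels, amid what is visible of it).
- tip_of(target, picture): "point" ([column, row] in pixels: a listed point, or the origin of a listed thing).
The state is a dict: "clock": time; "joint_pos": joint angles; "qvel": joint speeds; "tau": joint torques, N m; "tcp_pos": TCP position; "orientation": TCP orientation; "wrist_force": force on the tool from outside, world axes, zero at the start; "ft_torque": the same for the moment, N m; "finger_gap": finger opening in m; "grip_force": force on a finger pad.
Only numpy, scipy, OpenCV 4.12 (cv2) and the standard library are available. Lean on these libraries where they do the work, as an engineer would, in place of code of your own. Each camera call takes 0.05 s, during which the arm holds its last target. There are 200 camera calls.

## Working session

There is one attempt and no reset: what is moved stays moved. The work goes in short steps, Python scripts to look and compute and a tool call to move; the robot and the scene stay as the last step left them, time stands still between calls to the robot, and variables do not carry over. Pictures are saved under pics/ and viewed, at most 12 in all, crops included, and the job is handed in when it is done.

Besides the shell and the picture viewer there is one more tool, called by a JSON object that holds its "api" and its "payload", one argument or row to a line. jog_arm: Moves the arm, as the interface text tells. Its arguments: {"type":"object","properties":{"moves":{"type":"array","items":{"type":"object","properties":{"fingers":{"type":"number"},"slide":{"type":"array","items":{"type":"number"}},"angular":{"type":"array","items":{"type":"number"}}}}},"squeeze":{"type":"number"}},"required":["moves"]}

```bash
mkdir -p pics; cat > h.py <<'E'
from workcell import *
import numpy as np, cv2
def K(p):
    f=p["color"].shape[0]/2/np.tan(np.radians(p["fovy"])/2)
    return np.array([[f,0,p["cx"]],[0,f,p["cy"]],[0,0,1]])
def ray(p,uv):
    n=cv2.undistortPoints(np.array([[uv]],float),K(p),np.array(p["D"],float))[0,0]
    T=np.array(p["world_from_camera"]); return T[:3,3],T[:3,:3]@np.array([n[0],n[1],1])
def atz(p,uv,z):
    o,d=ray(p,uv); return o+d*(z-o[2])/d[2]
def tri(obs):
    A=np.zeros((3,3));b=np.zeros(3)
    for p,uv in obs:
        o,d=ray(p,uv);d=d/np.linalg.norm(d);M=np.eye(3)-np.outer(d,d);A+=M;b+=M@o
    return np.linalg.solve(A,b)
def proj(p,X):
    T=np.linalg.inv(np.array(p["world_from_camera"]))
    r,_=cv2.Rodrigues(T[:3,:3]); return cv2.projectPoints(np.array(X,float).reshape(-1,1,3),r,T[:3,3],K(p),np.array(p["D"],float))[0][:,0]
def save(n,im): cv2.imwrite("pics/"+n+".png",im[...,::-1])
E
python3 - <<'E'
from h import *
ps={n:read_camera(n) for n in("scene","top")}
for n,p in ps.items():
    save(n+"0",p["color"]); print(n,np.round(p["world_from_camera"],3).tolist(),p["fovy"])
    for t in("knob_top","pin","plate_tab","plate_mid","mill","tray"):
        print(t,[(np.round(d["point"]).tolist(),round(d["p"],2)) for d in tip_of(t,p)][:5])
E
```

```text
scene [[-0.566, 0.531, -0.631, 1.262], [0.825, 0.35, -0.445, 0.599], [-0.016, -0.772, -0.635, 0.914], [0.0, 0.0, 0.0, 1.0]] 43.24402554642568
knob_top [([368.0, 239.0], 0.64)]
pin [([331.0, 219.0], 0.35)]
plate_tab [([243.0, 164.0], 0.88), ([328.0, 214.0], 0.81), ([448.0, 252.0], 0.65)]
plate_mid [([354.0, 245.0], 0.96), ([273.0, 186.0], 0.76), ([426.0, 260.0], 0.73), ([308.0, 407.0], 0.72)]
mill [([363.0, 303.0], 0.87)]
tray [([200.0, 244.0], 0.96), ([244.0, 376.0], 0.71)]
top [[0.022, -0.972, 0.235, 0.202], [-1.0, -0.021, 0.005, 0.039], [0.0, -0.235, -0.972, 1.33], [0.0, 0.0, 0.0, 1.0]] 51.27667539208795
knob_top [([271.0, 240.0], 0.82)]
pin []
plate_tab [([313.0, 248.0], 0.69), ([243.0, 338.0], 0.58)]
plate_mid [([291.0, 246.0], 0.83), ([259.0, 328.0], 0.65)]
mill [([275.0, 254.0], 0.72)]
tray [([444.0, 246.0], 0.94)]
```

View pics/scene0.png

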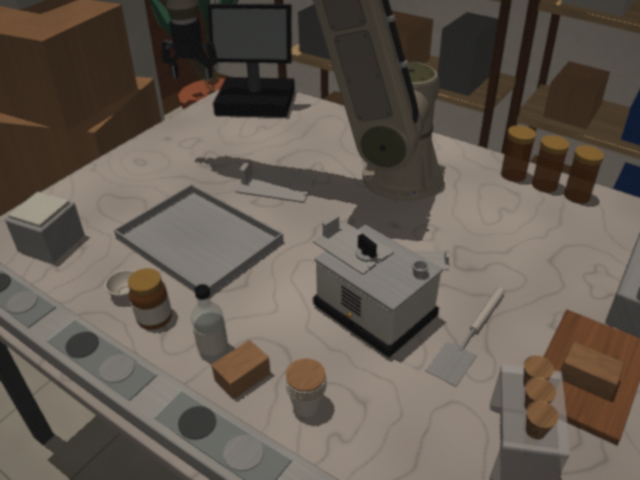

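View pics/top0.png

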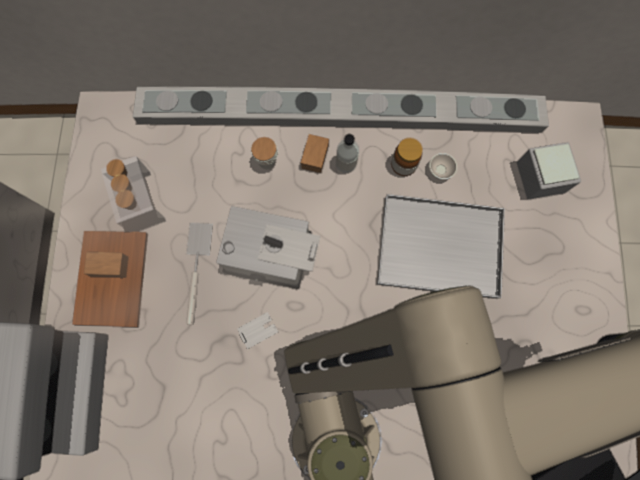

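The scene shows the mill at scene (375,290) with the knob at (368,243). There are three plate-like things:
- One is under the knob, tab at scene (330,226) / top (313,248).
- A small one lies on the counter at top (257,330).
- A larger one lies on the counter at scene (273,190).

The tray is at top (440,247). I choose the plate under the knob and check it in a crop.

```bash
python3 - <<'E'
from h import *
s=read_camera("scene");t=read_camera("top")
def best(n,p,near):
    c=[d["point"] for d in tip_of(n,p)]; 
    return min(c,key=lambda q:np.hypot(q[0]-near[0],q[1]-near[1])) if c else None
R={}
for n,a,b in(("knob_top",(368,239),(271,240)),("plate_tab",(328,214),(313,248)),("plate_mid",(354,245),(291,246)),("mill",(363,303),(275,254)),("tray",(200,244),(444,246))):
    u,v=best(n,s,a),best(n,t,b); X=tri([(s,u),(t,v)]); R[n]=X
    print(n,np.round(X,4),np.round(u,1),np.round(v,1),np.round(proj(s,X)[0]-u,1),np.round(proj(t,X)[0]-v,1))
for n,zs in (("pot",.135),("syrup",.08),("jar",.05)):
    for d in look_for(n,t)[:2]: print(n,d["p"],np.round(atz(t,d["point"],zs),3))
for c in ((384,197),(502,209),(497,296),(378,284)): print("traytop",np.round(atz(t,c,.028),3))
a=cv2.resize(t["color"][195:300,205:335],None,fx=3.0,fy=3.0,interpolation=cv2.INTER_CUBIC)
b=cv2.resize(s["color"][195:300,300:430],None,fx=3.0,fy=3.0,interpolation=cv2.INTER_CUBIC)
save("crop1",np.hstack([a,b]))
print(get_state())
E
```

```text
knob_top [0.4734 0.1619 0.176 ] [367.6 239.7] [272.7 240.9] [-0.4 -0. ] [-0.3  0.2]
plate_tab [0.459  0.0685 0.1722] [328.6 220.9] [310. 249.] [2.1 0.2] [ 1.6 -0.9]
plate_mid [0.4659 0.1207 0.1366] [351.2 245.8] [291.  247.9] [-0.6 -0.1] [-0.4  0.2]
mill [0.473  0.1693 0.0124] [367.8 301.4] [275.8 255. ] [-0.5 -0. ] [-0.3  0.2]Traceback (most recent call last):
  File "<stdin>", line 8, in <module>
  File "h.py", line 14, in tri
    o,d=ray(p,uv);d=d/np.linalg.norm(d);M=np.eye(3)-np.outer(d,d);A+=M;b+=M@o
        ~~~^^^^^^
  File "h.py", line 7, in ray
    n=cv2.undistortPoints(np.array([[uv]],float),K(p),np.array(p["D"],float))[0,0]
      ~~~~~~~~~~~~~~~~~~~^^^^^^^^^^^^^^^^^^^^^^^^^^^^^^^^^^^^^^^^^^^^^^^^^^^^
cv2.error: OpenCV(4.12.0) /io/opencv/modules/calib3d/src/undistort.dispatch.cpp:538: error: (-215:Assertion failed) npoints >= 0 && src.isContinuous() && (depth == CV_32F || depth == CV_64F) in function 'undistortPoints'
```

```bash
python3 - <<'E'
from h import *
s=read_camera("scene");t=read_camera("top")
for c in ((384,197),(502,209),(497,296),(378,284)): print("traytop",np.round(atz(t,c,.028),3))
print("deck edge top",[np.round(atz(t,c,.134),3) for c in((230,206),(310,220),(298,286),(219,268))])
print("tray",[np.round(d["point"]) for p in (s,t) for d in tip_of("tray",p)], np.round(atz(t,(444,246),0),3))
a=cv2.resize(t["color"][195:300,205:335],None,fx=3.0,fy=3.0,interpolation=cv2.INTER_CUBIC)
b=cv2.resize(s["color"][195:300,300:430],None,fx=3.0,fy=3.0,interpolation=cv2.INTER_CUBIC)
save("crop1",np.hstack([a,b]))
st=get_state();print({k:np.round(v,3).tolist() for k,v in st.items()})
E
```

```text
traytop [ 0.639 -0.122  0.028]
traytop [ 0.613 -0.45   0.028]
traytop [ 0.372 -0.421  0.028]
traytop [ 0.398 -0.105  0.028]
deck edge top [array([0.571, 0.277, 0.134]), array([0.539, 0.075, 0.134]), array([0.373, 0.1  , 0.134]), array([0.413, 0.294, 0.134])]
tray [array([200., 244.]), array([271., 242.]), array([441., 247.])] [ 0.511 -0.29   0.   ]
{'clock': 1.5, 'joint_pos': [-1.323, 0.313, 0.046, 1.304, 0.0, 1.431], 'qvel': [-0.0, 0.0, -0.001, 0.0, -0.001, -0.001], 'tau': [-0.001, -48.047, 29.88, 0.0, -0.0, 0.0], 'tcp_pos': [0.217, -0.532, 0.212], 'orientation': [0.0, 0.981, 0.193, 0.0], 'wrist_force': [-0.328, 0.735, 0.761], 'ft_torque': [-0.063, 0.031, -0.007], 'grip_force': 0.0, 'finger_gap': 0.086}
```

View pics/crop1.png

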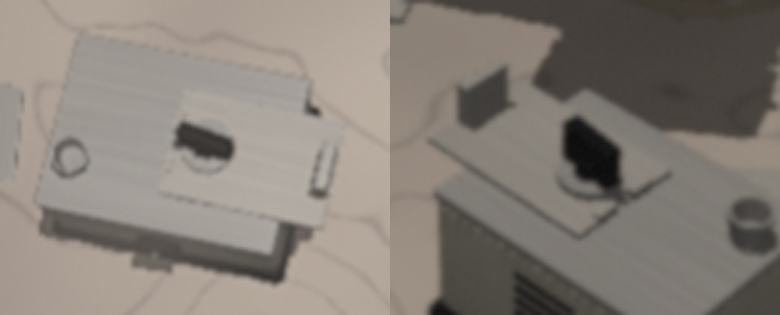

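The crop confirms it: a plain plate with a slot under the black knob, its tab overhanging the tray side. The pot stands at the far end. Next I fit the knob bar and plate headings.

```bash
cat > fit.py <<'E'
from h import *
from scipy.optimize import minimize
F=4
def box(x0,x1,y0,y1,z0,z1): return np.array([[a,b,c] for a in(x0,x1) for b in(y0,y1) for c in(z0,z1)])
def place(B,q):
    c,s=np.cos(q[3]),np.sin(q[3]); return B@np.array([[c,-s,0],[s,c,0],[0,0,1]]).T+np.array(q[:3])
BAR=box(-.023,.023,-.007,.007,-.032,0)
def sil(p,X,win):
    uv=(proj(p,X)-[win[0]-.5,win[1]-.5])*F
    m=np.zeros(((win[3]-win[1])*F,(win[2]-win[0])*F),np.uint8)
    cv2.fillConvexPoly(m,np.round(cv2.convexHull(uv.astype(np.float32))*16).astype(np.int32),1,shift=4); return cv2.GaussianBlur(m.astype(np.float32),(0,0),F*.6)
def fit_knob(views,q0,th=60):
    # views: (picture, window)
    obs=[]
    for p,w in views:
        g=cv2.cvtColor(p["color"],cv2.COLOR_RGB2GRAY)[w[1]:w[3],w[0]:w[2]].astype(np.float32)
        lo=np.percentile(g,2); bg=np.median(g); g=np.clip((bg-g)/(bg-lo),0,1)
        g=np.clip((g-.35)/.45,0,1)
        obs.append(cv2.resize(g,None,fx=F,fy=F,interpolation=cv2.INTER_LINEAR))
    cost=lambda q:sum(((sil(p,place(BAR,q),w)-o)**2).mean()*1e2 for (p,w),o in zip(views,obs))
    best=min((minimize(cost,[*q0[:3],a],method="Nelder-Mead",options=dict(initial_simplex=np.array([[*q0[:3],a]]+[[*(np.array(q0[:3])+.004*np.eye(3)[i]),a] for i in range(3)]+[[*q0[:3],a+.2]]),maxiter=300)) for a in q0[3]),key=lambda r:r.fun)
    return best.x,best.fun
E
python3 - <<'E'
from fit import *
s=read_camera("scene");t=read_camera("top")
V=[(s,(350,225,390,262)),(t,(252,228,292,258))]
for v in (V,V[:1],V[1:]): 
    x,f=fit_knob(v,[.4734,.1619,.176,np.radians([-130,-110,-90,-70])]); print(np.round(x,4),np.degrees(x[3]),f)
C=lambda c:np.array(c)/3+[205,195]-.33
print("plate corners",[np.round(atz(t,C(c),.137),4) for c in((181,92),(345,127),(322,228),(163,192))])
print("tab top", np.round(atz(t,C((323,163)),.171),4), [np.round(atz(t,C(c),.171),4) for c in((331,139),(318,192))])
E
```

```text
[ 0.4748  0.1624  0.1763 -2.0208] -115.78597020102394 4.54777717590332
[ 0.4732  0.1613  0.1752 -2.0863] -119.53384131627882 2.867784261703491
[ 0.476   0.1635  0.1714 -1.8817] -107.81331094943027 0.7257964015007019
plate corners [array([0.5221, 0.1862, 0.137 ]), array([0.4953, 0.0502, 0.137 ]), array([0.4111, 0.0669, 0.137 ]), array([0.4378, 0.1968, 0.137 ])]
tab top [0.4572 0.0666 0.171 ] [array([0.4769, 0.0608, 0.171 ]), array([0.4338, 0.07  , 0.171 ])]
```

{"api": "jog_arm", "payload": {
  "moves": [
    {"slide": [25, -27, -25], "angular": [0, 0, -7], "fingers": 0},
    {"slide": [50, -54, -50], "angular": [0, 0, -14], "fingers": 0},
    {"slide": [75, -81, -50], "angular": [0, 0, -21], "fingers": 0},
    {"slide": [100, -108, -50], "angular": [0, 0, -28], "fingers": 0},
    {"slide": [125, -135, -50], "angular": [0, 0, -35], "fingers": 0},
    {"slide": [150, -162, -50], "angular": [0, 0, -42], "fingers": 0},
    {"slide": [175, -189, -50], "angular": [0, 0, -49], "fingers": 0},
    {"slide": [200, -216, -50], "angular": [0, 0, -56], "fingers": 0},
    {"slide": [225, -243, -50], "angular": [0, 0, -63], "fingers": 0},
    {"slide": [250, -270, -50], "angular": [0, 0, -70], "fingers": 0}
  ],
  "squeeze": 30
}}

```text
clock: 2.43
tcp_pos: [0.347, -0.1862, 0.262]
orientation: [0.001, 0.691, 0.723, 0.0]
wrist_force: [1.0, -0.4, -0.6]
finger_gap: 0.0856
grip_force: 0.0
```

```bash
cat > go.py <<'E'
import sys
from workcell import *
from scipy.spatial.transform import Rotation as R
import numpy as np
st=get_state();q=st["orientation"];r=R.from_quat([*q[1:],q[0]]);M=r.as_matrix()
yaw=np.degrees(np.arctan2(M[1,0],M[0,0]))
print("t",round(st["clock"],2),"tcp",np.round(st["tcp_pos"],4),"yaw",round(yaw,2),"zaxis",np.round(M[:,2],4),"q",np.round(st["joint_pos"],2),"gap",round(st["finger_gap"],4),"grip",round(st["grip_force"],1))
print("F",np.round(st["wrist_force"],2),"T",np.round(st["ft_torque"],3))
if len(sys.argv)>3:
    X=np.array(list(map(float,sys.argv[1:4])));print("slide mm",np.round(M.T@(X-st["tcp_pos"])*1e3,1))
    if len(sys.argv)>4: print("turn z",round(yaw-float(sys.argv[4]),1))
E
python3 go.py .4745 .162 .24 -114
```

```text
t 2.43 tcp [ 0.347  -0.1862  0.262 ] yaw 92.53 zaxis [ 8.e-04 -7.e-04 -1.e+00] q [-0.7  -0.05 -0.26  1.37  0.    0.83] gap 0.0856 grip 0.0
F [ 1.03 -0.41 -0.62] T [-0.022 -0.086  0.025]
slide mm [342.3 142.8  21.9]
turn z 206.5
```

{"api": "jog_arm", "payload": {
  "moves": [
    {"slide": [34, 14, 0], "angular": [0, 0, -7]},
    {"slide": [68, 28, 0], "angular": [0, 0, -14]},
    {"slide": [102, 42, 0], "angular": [0, 0, -21]},
    {"slide": [136, 57, 0], "angular": [0, 0, -28]},
    {"slide": [171, 71, 0], "angular": [0, 0, -35]},
    {"slide": [205, 85, 0], "angular": [0, 0, -42]},
    {"slide": [239, 99, 0], "angular": [0, 0, -49]},
    {"slide": [273, 113, 0], "angular": [0, 0, -56]},
    {"slide": [308, 128, 0], "angular": [0, 0, -63]},
    {"slide": [342, 143, 0], "angular": [0, 0, -70]}
  ]
}}

```text
schema error: expected keys fingers, slide, angular
```

{"api": "jog_arm", "payload": {
  "moves": [
    {"slide": [0, 0, 0], "angular": [0, 0, -7]},
    {"slide": [0, 0, 0], "angular": [0, 0, -14]},
    {"slide": [0, 0, 0], "angular": [0, 0, -21]},
    {"slide": [0, 0, 0], "angular": [0, 0, -28]},
    {"slide": [0, 0, 0], "angular": [0, 0, -35]},
    {"slide": [0, 0, 0], "angular": [0, 0, -42]},
    {"slide": [0, 0, 0], "angular": [0, 0, -49]},
    {"slide": [0, 0, 0], "angular": [0, 0, -56]},
    {"slide": [0, 0, 0], "angular": [0, 0, -63]},
    {"slide": [0, 0, 0], "angular": [0, 0, -70]}
  ]
}}

```text
schema error: expected keys fingers, slide, angular
```

```bash
python3 go.py .4745 .162 .215 -114; python3 - <<'E'
from h import *
s=read_camera("scene");t=read_camera("top")
a=cv2.resize(t["color"][205:285,235:325],None,fx=4.4,fy=4.4,interpolation=cv2.INTER_CUBIC)
b=cv2.resize(s["color"][205:285,320:410],None,fx=4.4,fy=4.4,interpolation=cv2.INTER_CUBIC)
save("crop2",np.clip(np.hstack([a,b]).astype(float)*1.3,0,255).astype(np.uint8))
E
```

```text
t 2.43 tcp [ 0.347  -0.1862  0.262 ] yaw 92.53 zaxis [ 8.e-04 -7.e-04 -1.e+00] q [-0.7  -0.05 -0.26  1.37  0.    0.83] gap 0.0856 grip 0.0
F [ 1.03 -0.41 -0.62] T [-0.022 -0.086  0.025]
slide mm [342.3 142.7  46.9]
turn z 206.5
```

View pics/crop2.png

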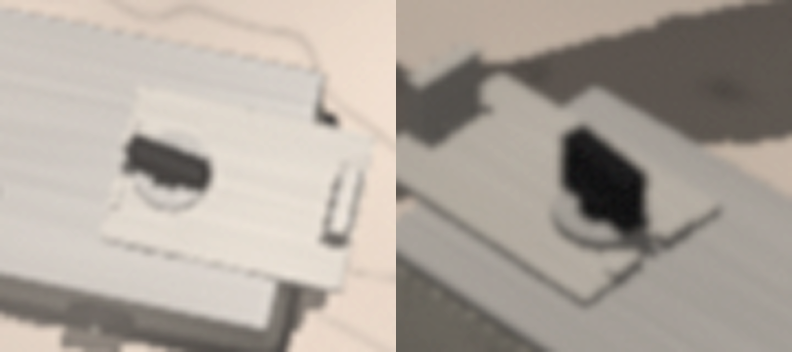

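Crop: the bar at top-crop (168,163) slopes slightly more than the plate edge, so its heading is about -108°. Carrying on with the approach.

{"api": "jog_arm", "payload": {
  "moves": [
    {"slide": [34, 14, 0], "angular": [0, 0, -7], "fingers": 0},
    {"slide": [68, 28, 0], "angular": [0, 0, -14], "fingers": 0},
    {"slide": [102, 42, 0], "angular": [0, 0, -21], "fingers": 0},
    {"slide": [136, 57, 0], "angular": [0, 0, -28], "fingers": 0},
    {"slide": [171, 71, 0], "angular": [0, 0, -35], "fingers": 0},
    {"slide": [205, 85, 0], "angular": [0, 0, -42], "fingers": 0},
    {"slide": [239, 99, 0], "angular": [0, 0, -49], "fingers": 0},
    {"slide": [273, 113, 0], "angular": [0, 0, -56], "fingers": 0},
    {"slide": [308, 128, 0], "angular": [0, 0, -63], "fingers": 0},
    {"slide": [342, 143, 0], "angular": [0, 0, -70], "fingers": 0}
  ]
}}

```text
clock: 3.37
tcp_pos: [0.4771, 0.1609, 0.2618]
orientation: [0.0, 0.152, 0.988, -0.0]
wrist_force: [1.2, -1.3, 0.6]
finger_gap: 0.0853
grip_force: 0.0
```

{"api": "jog_arm", "payload": {
  "moves": [
    {"slide": [0, 0, 0], "angular": [0, 0, -7], "fingers": 0},
    {"slide": [0, 0, 0], "angular": [0, 0, -14], "fingers": 0},
    {"slide": [0, 0, 0], "angular": [0, 0, -21], "fingers": 0},
    {"slide": [0, 0, 0], "angular": [0, 0, -28], "fingers": 0},
    {"slide": [0, 0, 0], "angular": [0, 0, -35], "fingers": 0},
    {"slide": [0, 0, 0], "angular": [0, 0, -42], "fingers": 0},
    {"slide": [0, 0, 0], "angular": [0, 0, -49], "fingers": 0},
    {"slide": [0, 0, 0], "angular": [0, 0, -56], "fingers": 0},
    {"slide": [0, 0, 0], "angular": [0, 0, -63], "fingers": 0},
    {"slide": [0, 0, 0], "angular": [0, 0, -70], "fingers": 0}
  ]
}}

```text
clock: 4.2
tcp_pos: [0.4768, 0.1588, 0.2616]
orientation: [0.0, -0.442, 0.897, -0.0]
wrist_force: [-0.6, -0.4, 0.6]
finger_gap: 0.0853
grip_force: 0.0
```

```bash
python3 go.py .4745 .162 .174 -112; python3 - <<'E'
from h import *
s=read_camera("scene");t=read_camera("top")
A=lambda c:atz(s,(320+c[0]/4.4-.5,205+c[1]/4.4-.5),.176)
B=lambda c:atz(t,(235+c[0]/4.4-.5,205+c[1]/4.4-.5),.176)
for f,a,b in((A,(187,127),(249,175)),(A,(168,140),(232,188)),(B,(135,136),(210,158))):
    d=f(b)-f(a);print(np.round(f(a),4),np.round(f(b),4),np.degrees(np.arctan2(d[1],d[0])),np.linalg.norm(d))
E
```

```text
t 4.2 tcp [0.4768 0.1588 0.2616] yaw -127.51 zaxis [ 2.e-04 -3.e-04 -1.e+00] q [ 0.16  0.16 -0.03  1.38 -0.   -0.75] gap 0.0853 grip 0.0
F [-0.57 -0.36  0.59] T [ 0.008 -0.092  0.041]
slide mm [-1.1  3.8 87.6]
turn z -15.5
[0.4623 0.1436 0.176 ] [0.4759 0.1831 0.176 ] 70.9772707757255 0.04179260738119902
[0.4747 0.1413 0.176 ] [0.4875 0.1814 0.176 ] 72.26988821688336 0.04204203518131723
[0.4868 0.1797 0.176 ] [0.4755 0.1386 0.176 ] -105.42196971367474 0.04268468967824972
```

{"api": "jog_arm", "payload": {
  "moves": [
    {"slide": [-1.5, 3.5, 20], "angular": [0, 0, -7], "fingers": 0},
    {"slide": [-1.5, 3.5, 40], "angular": [0, 0, -14], "fingers": 0},
    {"slide": [-1.5, 3.5, 60], "angular": [0, 0, -16.5], "fingers": 0},
    {"slide": [-1.5, 3.5, 75], "angular": [0, 0, -16.5], "fingers": 0},
    {"slide": [-1.5, 3.5, 85], "angular": [0, 0, -16.5], "fingers": 0.3},
    {"slide": [-1.5, 3.5, 90], "angular": [0, 0, -16.5], "fingers": 0.5},
    {"slide": [-1.5, 3.5, 90], "angular": [0, 0, -16.5], "fingers": 0.6},
    {"slide": [-1.5, 3.5, 90], "angular": [0, 0, -16.5], "fingers": 0.6}
  ],
  "squeeze": 25
}}

```text
clock: 4.97
tcp_pos: [0.475, 0.1627, 0.1722]
orientation: [0.0, -0.564, 0.826, -0.0]
wrist_force: [-0.0, -0.1, 0.1]
finger_gap: 0.0385
grip_force: 0.0
```

```bash
python3 go.py .475 .162 .1715 -111; python3 - <<'E'
from h import *
s=read_camera("scene");t=read_camera("top")
a=cv2.resize(t["color"][205:285,235:325],None,fx=4.4,fy=4.4,interpolation=cv2.INTER_CUBIC)
b=cv2.resize(s["color"][205:285,320:410],None,fx=4.4,fy=4.4,interpolation=cv2.INTER_CUBIC)
save("crop3",np.clip(np.hstack([a,b]).astype(float)*1.3,0,255).astype(np.uint8))
E
```

```text
t 4.97 tcp [0.475  0.1627 0.1722] yaw -111.36 zaxis [ 6.e-04 -0.e+00 -1.e+00] q [ 0.17  0.19 -0.22  1.17 -0.   -1.03] gap 0.0385 grip 0.0
F [-0.01 -0.12  0.09] T [-0.01   0.018 -0.003]
slide mm [ 0.6 -0.3  0.7]
turn z -0.4
```

View pics/crop3.png

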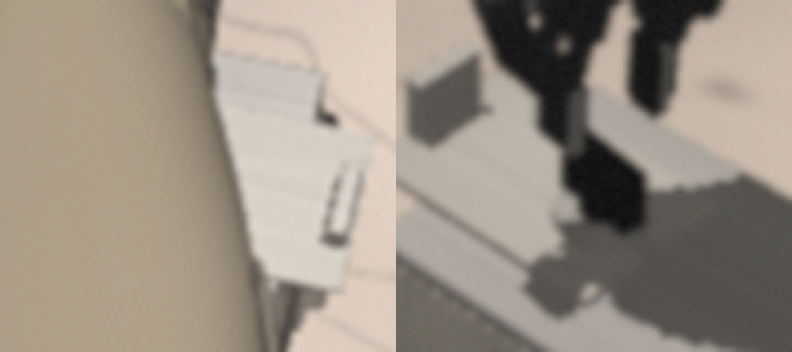

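```bash
python3 - <<'E'
from h import *
s=read_camera("scene")
p=np.array([.475,.1627,.1722]);y=np.radians(-111.4);ty=np.array([np.sin(y),-np.cos(y),0]);tx=np.array([np.cos(y),np.sin(y),0])
f=lambda X:np.round((proj(s,X)-[320-.5,205-.5])*4.4+[396,0])
for k in(-.011+.006,):
  for d in(.0193,-.0193):
    print("tip inner edge",d,f([p+ty*d+tx*w+[0,0,k] for w in(-.011,.011)]))
print("knob top corners",f(np.array([[.4751,.1622,.1755]])+np.array([a*.023*np.array([np.cos(-1.885),np.sin(-1.885),0])+b*.007*np.array([np.sin(-1.885),-np.cos(-1.885),0]) for a in(-1,1) for b in(-1,1)])))
E
```

```text
tip inner edge 0.0193 [[655. 170.]
 [624. 144.]]
tip inner edge -0.0193 [[585. 203.]
 [554. 176.]]
knob top corners [[627. 191.]
 [652. 178.]
 [558. 138.]
 [582. 126.]]
```

{"api": "jog_arm", "payload": {
  "moves": [
    {"slide": [0, 0, 0], "angular": [0, 0, 0], "fingers": 0.7},
    {"slide": [0, 0, 0], "angular": [0, 0, 0], "fingers": 0.8},
    {"slide": [0, 0, 0], "angular": [0, 0, 0], "fingers": 0.85},
    {"slide": [0, 0, 0], "angular": [0, 0, 0], "fingers": 0.85},
    {"slide": [0, 0, 0], "angular": [0, 0, 0], "fingers": 0.85}
  ]
}}

```text
clock: 5.53
tcp_pos: [0.4746, 0.1628, 0.1717]
orientation: [0.0, -0.564, 0.826, -0.0]
wrist_force: [-1.2, -0.5, 0.1]
finger_gap: 0.0127
grip_force: 0.0
```

```bash
python3 go.py; python3 - <<'E'
from h import *
s=read_camera("scene")
b=cv2.resize(s["color"][165:285,310:430],None,fx=5,fy=5,interpolation=cv2.INTER_CUBIC)
save("crop4",np.clip(b.astype(float)*1.6,0,255).astype(np.uint8))
E
```

```text
t 5.53 tcp [0.4746 0.1628 0.1717] yaw -111.28 zaxis [ 1.e-04 -1.e-04 -1.e+00] q [ 0.17  0.19 -0.22  1.17 -0.   -1.03] gap 0.0127 grip 0.0
F [-1.16 -0.54  0.08] T [-0.055 -0.023 -0.036]
```

View pics/crop4.png

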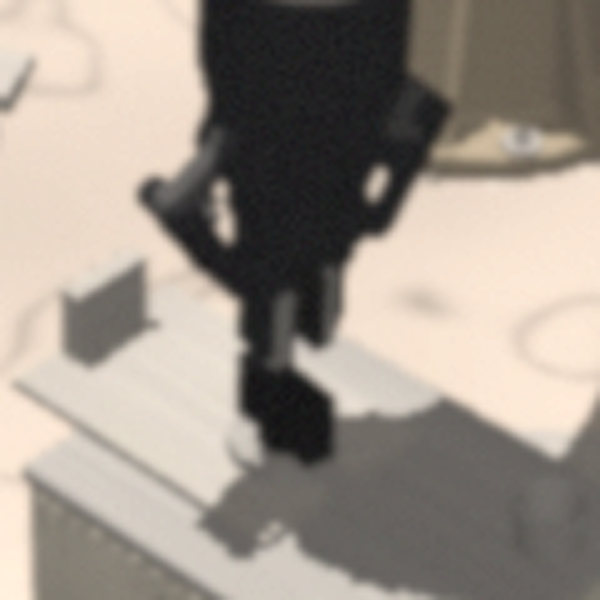

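The crop shows the fingertips (283,367) and (320,347) closing above the bar's top (285,385), not around it. I'll work out their true height.

```bash
python3 - <<'E'
from h import *
s=read_camera("scene");t=read_camera("top")
c=lambda u,v:(310+u/5-.4,165+v/5-.4)
for u,v in((283,367),(320,347),(301,357),(283,260)):
    o,d=ray(s,c(u,v)); L=np.array([.4746,.1628,0]);n=np.array([0,0,1.])
    # closest pt on vertical line
    A=np.array([[d@d,-d@n],[d@n,-1]]);b=np.array([(L-o)@d,(L-o)@n]);a,z=np.linalg.solve(A,b)
    P=o+a*d;print((u,v),"z",round(z,4),"miss",np.round(P-L-n*z,4), "if z=.161:",np.round(atz(s,c(u,v),.161),4))
print(proj(t,[[.4746,.1628,.17]]))
print("top k",[(d["point"],d["p"]) for d in look_for("knob_top",s)])
E
```

```text
(283, 367) z 0.1813 miss [ 0.0011 -0.0019 -0.    ] if z=.161: [0.454  0.1487 0.161 ]
(320, 347) z 0.192 miss [-0.0054  0.0101  0.    ] if z=.161: [0.4351 0.1546 0.161 ]
(301, 357) z 0.1866 miss [-0.0021  0.0039 -0.    ] if z=.161: [0.4447 0.1515 0.161 ]
(283, 260) z 0.2325 miss [ 0.002  -0.0036  0.    ] if z=.161: [0.3942 0.1131 0.161 ]
[[272.27082686 241.12957689]]
top k [([368.2, 250.9], 0.79)]
```

{"api": "jog_arm", "payload": {
  "moves": [
    {"slide": [0, 0, 0], "angular": [0, 0, 0], "fingers": 0.5},
    {"slide": [0, 0, 0], "angular": [0, 0, 0], "fingers": 0.5},
    {"slide": [0, 0, 5], "angular": [0, 0, 0], "fingers": 0.5},
    {"slide": [0, 0, 10], "angular": [0, 0, 0], "fingers": 0.5},
    {"slide": [0, 0, 16], "angular": [0, 0, 0], "fingers": 0.5},
    {"slide": [0, 0, 16], "angular": [0, 0, 0], "fingers": 0.5}
  ]
}}

```text
clock: 6.23
tcp_pos: [0.4736, 0.1626, 0.154]
orientation: [-0.001, -0.564, 0.826, 0.0]
wrist_force: [-0.2, -0.1, -0.5]
finger_gap: 0.0426
grip_force: 0.0
```

{"api": "jog_arm", "payload": {
  "moves": [
    {"slide": [0, 0, 0], "angular": [0, 0, 0], "fingers": 0.7},
    {"slide": [0, 0, 0], "angular": [0, 0, 0], "fingers": 0.8},
    {"slide": [0, 0, 0], "angular": [0, 0, 0], "fingers": 0.85},
    {"slide": [0, 0, 0], "angular": [0, 0, 0], "fingers": 0.85},
    {"slide": [0, 0, 0], "angular": [0, 0, 0], "fingers": 0.85}
  ]
}}

```text
clock: 6.65
tcp_pos: [0.4748, 0.1627, 0.1558]
orientation: [0.0, -0.564, 0.826, -0.0]
wrist_force: [0.4, -0.7, 0.1]
finger_gap: 0.0131
grip_force: 17.2
```

```bash
python3 go.py; python3 - <<'E'
from h import *
s=read_camera("scene")
b=cv2.resize(s["color"][165:285,310:430],None,fx=5,fy=5,interpolation=cv2.INTER_CUBIC)
save("crop5",np.clip(b.astype(float)*2.5+15,0,255).astype(np.uint8))
E
```

```text
t 6.65 tcp [0.4748 0.1627 0.1558] yaw -111.28 zaxis [ 4.e-04 -2.e-04 -1.e+00] q [ 0.17  0.2  -0.25  1.13 -0.   -1.03] gap 0.0131 grip 17.2
F [ 0.42 -0.74  0.14] T [-0.146 -0.126  0.012]
```

View pics/crop5.png

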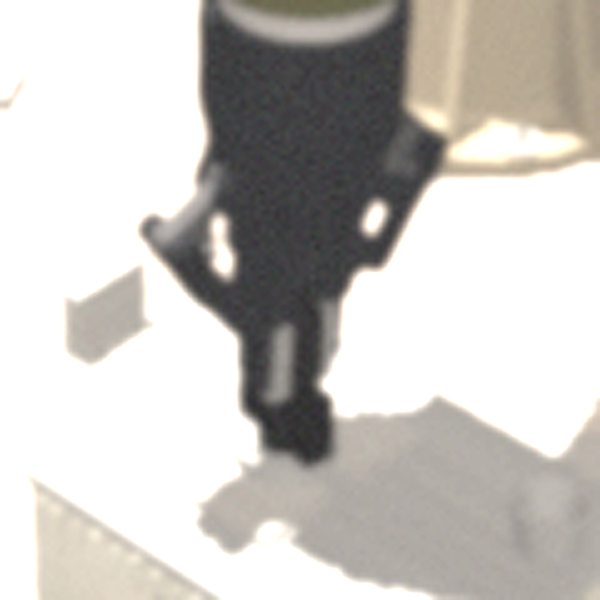

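The fingertips stand about 25 mm higher than the state implies, and the bar is gripped only by its top 5 mm. I'll open, go 9 mm deeper and grip again.

{"api": "jog_arm", "payload": {
  "moves": [
    {"slide": [0, 0, 0], "angular": [0, 0, 0], "fingers": 0.6},
    {"slide": [0, 0, 0], "angular": [0, 0, 0], "fingers": 0.6},
    {"slide": [0, 0, 5], "angular": [0, 0, 0], "fingers": 0.6},
    {"slide": [0, 0, 9], "angular": [0, 0, 0], "fingers": 0.7},
    {"slide": [0, 0, 9], "angular": [0, 0, 0], "fingers": 0.8},
    {"slide": [0, 0, 9], "angular": [0, 0, 0], "fingers": 0.9},
    {"slide": [0, 0, 9], "angular": [0, 0, 0], "fingers": 0.95},
    {"slide": [0, 0, 9], "angular": [0, 0, 0], "fingers": 0.95},
    {"slide": [0, 0, 9], "angular": [0, 0, 0], "fingers": 0.95}
  ],
  "squeeze": 30
}}

```text
clock: 7.45
tcp_pos: [0.4744, 0.1625, 0.1462]
orientation: [-0.001, -0.564, 0.826, -0.0]
wrist_force: [1.3, -0.9, -6.0]
finger_gap: 0.0128
grip_force: 33.1
```

```bash
python3 go.py
```

```text
t 7.45 tcp [0.4744 0.1625 0.1462] yaw -111.29 zaxis [-8.e-04 -7.e-04 -1.e+00] q [ 0.17  0.2  -0.26  1.11 -0.   -1.03] gap 0.0128 grip 33.1
F [ 1.33 -0.93 -5.96] T [-0.26  -0.315  0.028]
```

{"api": "jog_arm", "payload": {
  "moves": [
    {"slide": [0, 0, -0.5], "angular": [0, 0, 5], "fingers": 0.95},
    {"slide": [0, 0, -0.6], "angular": [0, 0, 12], "fingers": 0.95},
    {"slide": [0, 0, -0.7], "angular": [0, 0, 19], "fingers": 0.95},
    {"slide": [0, 0, -0.8], "angular": [0, 0, 25], "fingers": 0.95},
    {"slide": [0, 0, -0.9], "angular": [0, 0, 30], "fingers": 0.95},
    {"slide": [0, 0, -0.9], "angular": [0, 0, 30], "fingers": 0.95}
  ]
}}

```text
clock: 7.95
tcp_pos: [0.4742, 0.1627, 0.1469]
orientation: [-0.001, -0.33, 0.944, 0.0]
wrist_force: [2.5, -0.1, -8.1]
finger_gap: 0.0126
grip_force: 32.9
```

```bash
python3 go.py; python3 - <<'E'
from h import *
s=read_camera("scene")
g=s["color"][225:262,350:390];b=cv2.resize(s["color"][165:285,310:430],None,fx=5,fy=5,interpolation=cv2.INTER_CUBIC)
save("crop6",np.clip(b.astype(float)*2.5+15,0,255).astype(np.uint8))
E
```

```text
t 7.95 tcp [0.4742 0.1627 0.1469] yaw -141.4 zaxis [-1.1e-03 -2.0e-04 -1.0e+00] q [ 0.17  0.2  -0.26  1.11 -0.   -0.5 ] gap 0.0126 grip 32.9
F [ 2.53 -0.08 -8.12] T [-0.125 -0.39   0.02 ]
```

View pics/crop6.png

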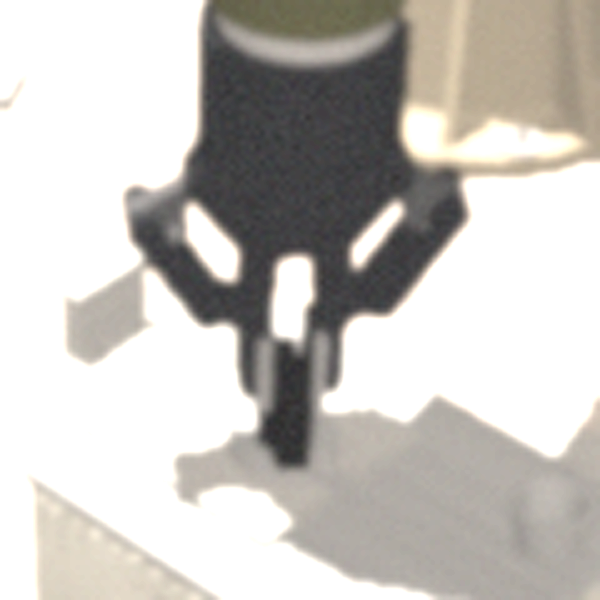

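The bar is between the pads and turning with the gripper. I continue clockwise to just short of the earliest stop.

{"api": "jog_arm", "payload": {
  "moves": [
    {"slide": [0, 0, -0.1], "angular": [0, 0, 7], "fingers": 0.95},
    {"slide": [0, 0, -0.2], "angular": [0, 0, 14], "fingers": 0.95},
    {"slide": [0, 0, -0.3], "angular": [0, 0, 21], "fingers": 0.95},
    {"slide": [0, 0, -0.4], "angular": [0, 0, 28], "fingers": 0.95},
    {"slide": [0, 0, -0.6], "angular": [0, 0, 35], "fingers": 0.95},
    {"slide": [0, 0, -0.7], "angular": [0, 0, 42], "fingers": 0.95},
    {"slide": [0, 0, -0.9], "angular": [0, 0, 49], "fingers": 0.95},
    {"slide": [0, 0, -1.0], "angular": [0, 0, 56], "fingers": 0.95},
    {"slide": [0, 0, -1.1], "angular": [0, 0, 62], "fingers": 0.95},
    {"slide": [0, 0, -1.2], "angular": [0, 0, 68], "fingers": 0.95}
  ]
}}

```text
clock: 8.83
tcp_pos: [0.4745, 0.163, 0.1483]
orientation: [-0.0, 0.254, 0.967, 0.0]
wrist_force: [3.0, 0.3, -9.3]
finger_gap: 0.013
grip_force: 32.8
```

```bash
python3 go.py
```

```text
t 8.83 tcp [0.4745 0.163  0.1483] yaw 150.6 zaxis [-4.e-04  5.e-04 -1.e+00] q [ 0.17  0.2  -0.26  1.11  0.    0.68] gap 0.013 grip 32.8
F [ 3.03  0.26 -9.3 ] T [ 0.161 -0.587  0.089]
```

{"api": "jog_arm", "payload": {
  "moves": [
    {"slide": [0, 0, -0.1], "angular": [0, 0, 3], "fingers": 0.95},
    {"slide": [0, 0, -0.1], "angular": [0, 0, 6], "fingers": 0.95}
  ]
}}

```text
clock: 9.0
tcp_pos: [0.4746, 0.1631, 0.1484]
orientation: [-0.0, 0.303, 0.953, 0.0]
wrist_force: [2.2, 0.6, -8.1]
finger_gap: 0.0128
grip_force: 32.8
```

```bash
python3 go.py
```

```text
t 9.0 tcp [0.4746 0.1631 0.1484] yaw 144.74 zaxis [-3.e-04  5.e-04 -1.e+00] q [ 0.17  0.2  -0.26  1.11  0.    0.79] gap 0.0128 grip 32.8
F [ 2.19  0.65 -8.06] T [ 0.118 -0.582  0.082]
```

{"api": "jog_arm", "payload": {
  "moves": [
    {"slide": [0, 0, -0.1], "angular": [0, 0, 4], "fingers": 0.95},
    {"slide": [0, 0, -0.1], "angular": [0, 0, 7], "fingers": 0.95}
  ]
}}

```text
clock: 9.17
tcp_pos: [0.4747, 0.163, 0.1486]
orientation: [-0.0, 0.361, 0.933, 0.0]
wrist_force: [3.4, 1.5, -7.9]
finger_gap: 0.0131
grip_force: 32.9
```

```bash
python3 go.py
```

```text
t 9.17 tcp [0.4747 0.163  0.1486] yaw 137.71 zaxis [-1.e-04  5.e-04 -1.e+00] q [ 0.17  0.2  -0.26  1.11  0.    0.91] gap 0.0131 grip 32.9
F [ 3.43  1.5  -7.95] T [ 0.108 -0.638  0.083]
```

{"api": "jog_arm", "payload": {
  "moves": [
    {"slide": [0, 0, -0.1], "angular": [0, 0, 4], "fingers": 0.95},
    {"slide": [0, 0, -0.2], "angular": [0, 0, 7], "fingers": 0.95}
  ]
}}

```text
clock: 9.33
tcp_pos: [0.4747, 0.163, 0.1487]
orientation: [-0.0, 0.417, 0.909, 0.0]
wrist_force: [2.2, -0.5, -9.3]
finger_gap: 0.0129
grip_force: 32.7
```

```bash
python3 go.py
```

```text
t 9.33 tcp [0.4747 0.163  0.1487] yaw 130.71 zaxis [-1.e-04  5.e-04 -1.e+00] q [ 0.17  0.2  -0.26  1.11  0.    1.03] gap 0.0129 grip 32.7
F [ 2.17 -0.45 -9.27] T [ 0.146 -0.704  0.047]
```

{"api": "jog_arm", "payload": {
  "moves": [
    {"slide": [0, 0, -0.1], "angular": [0, 0, 4], "fingers": 0.95},
    {"slide": [0, 0, -0.1], "angular": [0, 0, 7], "fingers": 0.95}
  ]
}}

```text
clock: 9.5
tcp_pos: [0.4748, 0.163, 0.1489]
orientation: [-0.0, 0.472, 0.882, 0.0]
wrist_force: [2.4, 0.2, -8.1]
finger_gap: 0.0131
grip_force: 32.8
```

```bash
python3 go.py
```

```text
t 9.5 tcp [0.4748 0.163  0.1489] yaw 123.71 zaxis [ 0.e+00  5.e-04 -1.e+00] q [ 0.17  0.2  -0.26  1.11  0.    1.15] gap 0.0131 grip 32.8
F [ 2.44  0.21 -8.15] T [ 0.161 -0.715  0.044]
```

{"api": "jog_arm", "payload": {
  "moves": [
    {"slide": [0, 0, -0.1], "angular": [0, 0, 4], "fingers": 0.95},
    {"slide": [0, 0, -0.1], "angular": [0, 0, 7], "fingers": 0.95}
  ]
}}

```text
clock: 9.67
tcp_pos: [0.4748, 0.163, 0.149]
orientation: [-0.0, 0.525, 0.851, 0.0]
wrist_force: [3.8, 0.6, -7.7]
finger_gap: 0.0131
grip_force: 32.8
```

```bash
python3 go.py
```

```text
t 9.67 tcp [0.4748 0.163  0.149 ] yaw 116.71 zaxis [ 1.e-04  4.e-04 -1.e+00] q [ 0.17  0.2  -0.26  1.11  0.    1.28] gap 0.0131 grip 32.8
F [ 3.76  0.61 -7.7 ] T [ 0.12  -0.72   0.098]
```

{"api": "jog_arm", "payload": {
  "moves": [
    {"slide": [0, 0, -0.1], "angular": [0, 0, 4], "fingers": 0.95},
    {"slide": [0, 0, -0.1], "angular": [0, 0, 7], "fingers": 0.95}
  ]
}}

```text
clock: 9.83
tcp_pos: [0.4749, 0.163, 0.1492]
orientation: [-0.0, 0.576, 0.818, 0.0]
wrist_force: [2.4, 0.1, -8.1]
finger_gap: 0.013
grip_force: 32.8
```

```bash
python3 go.py
```

```text
t 9.83 tcp [0.4749 0.163  0.1492] yaw 109.71 zaxis [ 3.e-04  5.e-04 -1.e+00] q [ 0.17  0.2  -0.26  1.11  0.    1.4 ] gap 0.013 grip 32.8
F [ 2.4   0.08 -8.08] T [ 0.021 -0.751  0.071]
```

{"api": "jog_arm", "payload": {
  "moves": [
    {"slide": [0, 0, -0.1], "angular": [0, 0, 4], "fingers": 0.95},
    {"slide": [0, 0, -0.1], "angular": [0, 0, 7], "fingers": 0.95}
  ]
}}

```text
clock: 10.0
tcp_pos: [0.4749, 0.163, 0.1493]
orientation: [0.0, 0.625, 0.781, 0.0]
wrist_force: [2.3, 0.7, -6.8]
finger_gap: 0.0131
grip_force: 32.9
```

```bash
python3 go.py
```

```text
t 10.0 tcp [0.4749 0.163  0.1493] yaw 102.71 zaxis [ 4.e-04  4.e-04 -1.e+00] q [ 0.17  0.2  -0.26  1.11  0.    1.52] gap 0.0131 grip 32.9
F [ 2.34  0.69 -6.79] T [ 0.043 -0.682  0.067]
```

{"api": "jog_arm", "payload": {
  "moves": [
    {"slide": [0, 0, -0.1], "angular": [0, 0, 4], "fingers": 0.95},
    {"slide": [0, 0, -0.1], "angular": [0, 0, 7], "fingers": 0.95}
  ]
}}

```text
clock: 10.17
tcp_pos: [0.4749, 0.1629, 0.1494]
orientation: [0.0, 0.671, 0.741, 0.0]
wrist_force: [2.6, 0.1, -7.7]
finger_gap: 0.013
grip_force: 32.9
```

```bash
python3 go.py
```

```text
t 10.17 tcp [0.4749 0.1629 0.1494] yaw 95.7 zaxis [ 5.e-04  3.e-04 -1.e+00] q [ 0.17  0.2  -0.26  1.11  0.    1.64] gap 0.013 grip 32.9
F [ 2.61  0.11 -7.7 ] T [ 0.002 -0.718  0.083]
```

{"api": "jog_arm", "payload": {
  "moves": [
    {"slide": [0, 0, -0.1], "angular": [0, 0, 4], "fingers": 0.95},
    {"slide": [0, 0, -0.1], "angular": [0, 0, 7], "fingers": 0.95}
  ]
}}

```text
clock: 10.33
tcp_pos: [0.475, 0.1629, 0.1496]
orientation: [0.0, 0.715, 0.699, 0.0]
wrist_force: [2.9, -0.8, -7.2]
finger_gap: 0.0129
grip_force: 32.9
```

```bash
python3 go.py
```

```text
t 10.33 tcp [0.475  0.1629 0.1496] yaw 88.7 zaxis [ 6.e-04  2.e-04 -1.e+00] q [ 0.17  0.2  -0.26  1.11  0.    1.76] gap 0.0129 grip 32.9
F [ 2.95 -0.79 -7.21] T [-0.032 -0.766  0.07 ]
```

{"api": "jog_arm", "payload": {
  "moves": [
    {"slide": [0, 0, -0.1], "angular": [0, 0, 4], "fingers": 0.95},
    {"slide": [0, 0, -0.1], "angular": [0, 0, 7], "fingers": 0.95}
  ]
}}

```text
clock: 10.5
tcp_pos: [0.475, 0.1629, 0.1497]
orientation: [0.0, 0.756, 0.654, 0.0]
wrist_force: [3.0, -0.3, -7.1]
finger_gap: 0.0127
grip_force: 32.9
```

```bash
python3 go.py
```

```text
t 10.5 tcp [0.475  0.1629 0.1497] yaw 81.7 zaxis [ 6.e-04  1.e-04 -1.e+00] q [ 0.17  0.2  -0.26  1.11  0.    1.89] gap 0.0127 grip 32.9
F [ 3.   -0.33 -7.1 ] T [-0.116 -0.681  0.063]
```

{"api": "jog_arm", "payload": {
  "moves": [
    {"slide": [0, 0, -0.1], "angular": [0, 0, 4], "fingers": 0.95},
    {"slide": [0, 0, -0.1], "angular": [0, 0, 7], "fingers": 0.95}
  ]
}}

```text
clock: 10.67
tcp_pos: [0.475, 0.1628, 0.1498]
orientation: [0.0, 0.795, 0.607, 0.0]
wrist_force: [1.6, 0.1, -7.9]
finger_gap: 0.0133
grip_force: 33.0
```

```bash
python3 go.py
```

```text
t 10.67 tcp [0.475  0.1628 0.1498] yaw 74.7 zaxis [ 7.e-04  0.e+00 -1.e+00] q [ 0.17  0.2  -0.26  1.11 -0.    2.01] gap 0.0133 grip 33.0
F [ 1.6   0.08 -7.87] T [-0.068 -0.717  0.137]
```

{"api": "jog_arm", "payload": {
  "moves": [
    {"slide": [0, 0, 0], "angular": [0, 0, 2], "fingers": 0.95},
    {"slide": [0, 0, 0], "angular": [0, 0, 3], "fingers": 0.95}
  ]
}}

```text
clock: 10.83
tcp_pos: [0.475, 0.1628, 0.1499]
orientation: [0.0, 0.81, 0.586, 0.0]
wrist_force: [3.0, -0.5, -7.3]
finger_gap: 0.013
grip_force: 32.9
```

```bash
python3 go.py
```

```text
t 10.83 tcp [0.475  0.1628 0.1499] yaw 71.78 zaxis [ 8.e-04 -0.e+00 -1.e+00] q [ 0.17  0.2  -0.26  1.11 -0.    2.06] gap 0.013 grip 32.9
F [ 2.98 -0.54 -7.28] T [-0.128 -0.721  0.106]
```

{"api": "jog_arm", "payload": {
  "moves": [
    {"slide": [0, 0, -0.1], "angular": [0, 0, 3], "fingers": 0.95},
    {"slide": [0, 0, -0.1], "angular": [0, 0, 5], "fingers": 0.95}
  ]
}}

```text
clock: 11.0
tcp_pos: [0.475, 0.1628, 0.15]
orientation: [0.0, 0.835, 0.55, 0.0]
wrist_force: [3.0, -0.5, -7.8]
finger_gap: 0.0128
grip_force: 34.3
```

```bash
python3 go.py
```

```text
t 11.0 tcp [0.475  0.1628 0.15  ] yaw 66.74 zaxis [ 6.e-04 -2.e-04 -1.e+00] q [ 0.17  0.2  -0.26  1.11 -0.    2.15] gap 0.0128 grip 34.3
F [ 3.01 -0.53 -7.82] T [-0.171 -0.702  0.308]
```

{"api": "jog_arm", "payload": {
  "moves": [
    {"slide": [0, 0, 0], "angular": [0, 0, 1], "fingers": 0.95},
    {"slide": [0, 0, 0], "angular": [0, 0, 2], "fingers": 0.95},
    {"slide": [0, 0, 0], "angular": [0, 0, 2], "fingers": 0.95},
    {"slide": [0, 0, 0], "angular": [0, 0, 2], "fingers": 0.95}
  ]
}}

```text
clock: 11.33
tcp_pos: [0.4748, 0.1627, 0.15]
orientation: [0.0, 0.844, 0.536, 0.0]
wrist_force: [4.1, -0.5, -8.4]
finger_gap: 0.0133
grip_force: 35.3
```

```bash
python3 go.py
```

```text
t 11.33 tcp [0.4748 0.1627 0.15  ] yaw 64.79 zaxis [ 4.e-04 -2.e-04 -1.e+00] q [ 0.17  0.2  -0.26  1.11 -0.    2.18] gap 0.0133 grip 35.3
F [ 4.14 -0.53 -8.41] T [-0.225 -0.887  0.351]
```

{"api": "jog_arm", "payload": {
  "moves": [
    {"slide": [0, 0, 0], "angular": [0, 0, 1], "fingers": 0.95},
    {"slide": [0, 0, 0], "angular": [0, 0, 2], "fingers": 0.95},
    {"slide": [0, 0, 0], "angular": [0, 0, 2], "fingers": 0.95},
    {"slide": [0, 0, 0], "angular": [0, 0, 2], "fingers": 0.95}
  ]
}}

```text
clock: 11.67
tcp_pos: [0.4748, 0.1627, 0.1501]
orientation: [0.0, 0.854, 0.52, 0.0]
wrist_force: [5.6, -1.3, -8.6]
finger_gap: 0.0133
grip_force: 36.7
```

```bash
python3 go.py
```

```text
t 11.67 tcp [0.4748 0.1627 0.1501] yaw 62.73 zaxis [ 3.e-04 -2.e-04 -1.e+00] q [ 0.17  0.2  -0.26  1.11 -0.    2.22] gap 0.0133 grip 36.7
F [ 5.6  -1.34 -8.64] T [-0.288 -1.058  0.508]
```

The knob bears on the stop at about 0.5 N m, after about 3.15 rad. I ease off, release and rise.

{"api": "jog_arm", "payload": {
  "moves": [
    {"slide": [0, 0, 0], "angular": [0, 0, -3], "fingers": 0.95},
    {"slide": [0, 0, 0], "angular": [0, 0, -5], "fingers": 0.95},
    {"slide": [0, 0, 0], "angular": [0, 0, -5], "fingers": 0.6},
    {"slide": [0, 0, 0], "angular": [0, 0, -5], "fingers": 0.4},
    {"slide": [0, 0, 0], "angular": [0, 0, -5], "fingers": 0.4},
    {"slide": [0, 0, -10], "angular": [0, 0, -5], "fingers": 0.4},
    {"slide": [0, 0, -30], "angular": [0, 0, -5], "fingers": 0.4},
    {"slide": [0, 0, -55], "angular": [0, 0, -5], "fingers": 0.4}
  ]
}}

```text
clock: 12.33
tcp_pos: [0.4732, 0.1627, 0.2053]
orientation: [-0.001, 0.831, 0.557, -0.001]
wrist_force: [-0.2, 0.8, -0.6]
finger_gap: 0.0513
grip_force: 0.0
```

```bash
python3 go.py .456 .0666 .20 168.7
```

```text
t 12.33 tcp [0.4732 0.1627 0.2053] yaw 67.69 zaxis [-3.e-03 -3.e-04 -1.e+00] q [ 0.17  0.17 -0.15  1.25  0.    2.13] gap 0.0513 grip 0.0
F [-0.18  0.78 -0.62] T [ 0.033 -0.028 -0.024]
slide mm [-95.4  20.6   5.4]
turn z -101.0
```

{"api": "jog_arm", "payload": {
  "moves": [
    {"slide": [-9, 2, 0], "angular": [0, 0, -7], "fingers": 0.4},
    {"slide": [-19, 4, 0], "angular": [0, 0, -14], "fingers": 0.4},
    {"slide": [-28, 6, 0], "angular": [0, 0, -21], "fingers": 0.4},
    {"slide": [-38, 8, 0], "angular": [0, 0, -28], "fingers": 0.4},
    {"slide": [-48, 10, 0], "angular": [0, 0, -35], "fingers": 0.4},
    {"slide": [-57, 12, 0], "angular": [0, 0, -42], "fingers": 0.4},
    {"slide": [-67, 14, 0], "angular": [0, 0, -49], "fingers": 0.4},
    {"slide": [-76, 16, 0], "angular": [0, 0, -56], "fingers": 0.4},
    {"slide": [-86, 18, 0], "angular": [0, 0, -63], "fingers": 0.4},
    {"slide": [-95, 20.5, 0], "angular": [0, 0, -70], "fingers": 0.4}
  ]
}}

```text
clock: 13.17
tcp_pos: [0.4574, 0.0667, 0.2064]
orientation: [0.0, 0.358, 0.934, 0.0]
wrist_force: [-0.2, -0.7, 0.3]
finger_gap: 0.0514
grip_force: 0.0
```

{"api": "jog_arm", "payload": {
  "moves": [
    {"slide": [0, 0, 0], "angular": [0, 0, -7], "fingers": 0.4},
    {"slide": [0, 0, 0], "angular": [0, 0, -14], "fingers": 0.4},
    {"slide": [0, 0, 0], "angular": [0, 0, -21], "fingers": 0.4},
    {"slide": [0, 0, 0], "angular": [0, 0, -28], "fingers": 0.4},
    {"slide": [0, 0, 0], "angular": [0, 0, -31], "fingers": 0.4},
    {"slide": [0, 0, 0], "angular": [0, 0, -31], "fingers": 0.4}
  ]
}}

```text
clock: 13.67
tcp_pos: [0.4576, 0.0672, 0.2062]
orientation: [0.001, 0.098, 0.995, 0.0]
wrist_force: [-0.4, 0.1, -0.3]
finger_gap: 0.0513
grip_force: 0.0
```

```bash
python3 go.py .456 .0666 .132 168.7;  python3 - <<'E'
from h import *
s=read_camera("scene");t=read_camera("top")
for n,p,near in(("plate_tab",s,(328,220)),("knob_top",s,(367,239))):
    print(n,[(np.round(d["point"],1),round(d["p"],2)) for d in tip_of(n,p)])
print("expected tab",proj(s,[.4556,.0666,.171]),"knob", proj(s,[.4748,.1627,.1795]),"tip",proj(s,[.456,.0666,.22]))
a=cv2.resize(t["color"][190:300,230:340],None,fx=3.6,fy=3.6,interpolation=cv2.INTER_CUBIC)
b=cv2.resize(s["color"][160:270,300:410],None,fx=3.6,fy=3.6,interpolation=cv2.INTER_CUBIC)
save("crop7",np.clip(np.hstack([a,b])*1.4,0,255).astype(np.uint8))
E
```

```text
t 13.67 tcp [0.4576 0.0672 0.2062] yaw 168.76 zaxis [ 1.1e-03  1.0e-04 -1.0e+00] q [-0.03  0.1  -0.24  1.23  0.    0.17] gap 0.0513 grip 0.0
F [-0.43  0.06 -0.3 ] T [-0.021  0.045 -0.012]
slide mm [ 1.6 -0.9 74.2]
turn z 0.1
plate_tab [(array([328.3, 219.6]), 0.94), (array([444.5, 251.7]), 0.87), (array([243. , 165.2]), 0.73)]
knob_top [(array([366.5, 236.1]), 0.95)]
expected tab [[330.8334739  220.37696427]] knob [[367.23527177 238.80072649]] tip [[330.69535333 200.66528753]]
```

View pics/crop7.png

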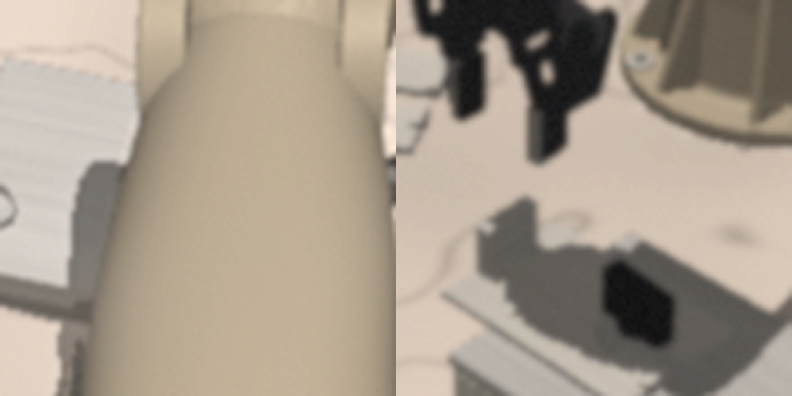

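The crop shows the fingers, at (468,115) and (545,160), straddling the tab at (507,217) along the plate's x. I descend and close gently, biased 2 mm outwards.

{"api": "jog_arm", "payload": {
  "moves": [
    {"slide": [2, -3, 30], "angular": [0, 0, 0], "fingers": 0.4},
    {"slide": [2, -3, 55], "angular": [0, 0, 0], "fingers": 0.4},
    {"slide": [2, -3, 68], "angular": [0, 0, 0], "fingers": 0.4},
    {"slide": [2, -3, 72], "angular": [0, 0, 0], "fingers": 0.5},
    {"slide": [2, -3, 72], "angular": [0, 0, 0], "fingers": 0.6},
    {"slide": [2, -3, 72], "angular": [0, 0, 0], "fingers": 0.7},
    {"slide": [2, -3, 72], "angular": [0, 0, 0], "fingers": 0.75}
  ],
  "squeeze": 20
}}

```text
clock: 14.45
tcp_pos: [0.456, 0.0645, 0.1343]
orientation: [0.001, 0.098, 0.995, 0.0]
wrist_force: [0.7, 0.6, 0.3]
finger_gap: 0.0209
grip_force: 0.0
```

```bash
python3 go.py
```

```text
t 14.45 tcp [0.456  0.0645 0.1343] yaw 168.71 zaxis [ 2.1e-03 -1.0e-04 -1.0e+00] q [-0.03  0.13 -0.38  1.06 -0.    0.16] gap 0.0209 grip 0.0
F [0.74 0.64 0.25] T [ 0.004 -0.072 -0.056]
```

{"api": "jog_arm", "payload": {
  "moves": [
    {"slide": [0, 0, 0], "angular": [0, 0, 0], "fingers": 0.8},
    {"slide": [0, 0, 0], "angular": [0, 0, 0], "fingers": 0.85},
    {"slide": [0, 0, 0], "angular": [0, 0, 0], "fingers": 0.9},
    {"slide": [0, 0, 0], "angular": [0, 0, 0], "fingers": 0.95},
    {"slide": [0, 0, 0], "angular": [0, 0, 0], "fingers": 1.0},
    {"slide": [0, 0, 0], "angular": [0, 0, 0], "fingers": 1.0}
  ],
  "squeeze": 20
}}

```text
clock: 14.95
tcp_pos: [0.4557, 0.0646, 0.134]
orientation: [0.001, 0.098, 0.995, 0.0]
wrist_force: [-0.9, 0.0, 4.8]
finger_gap: 0.0095
grip_force: 21.3
```

```bash
python3 go.py; python3 - <<'E'
from h import *
s=read_camera("scene")
b=cv2.resize(s["color"][160:270,290:400],None,fx=5,fy=5,interpolation=cv2.INTER_CUBIC)
save("crop8",np.clip(b*2.0+10,0,255).astype(np.uint8))
E
```

```text
t 14.95 tcp [0.4557 0.0646 0.134 ] yaw 168.72 zaxis [ 1.9e-03  2.0e-04 -1.0e+00] q [-0.03  0.13 -0.38  1.05  0.    0.16] gap 0.0095 grip 21.3
F [-0.89  0.03  4.8 ] T [ 0.275  0.108 -0.046]
```

View pics/crop8.png

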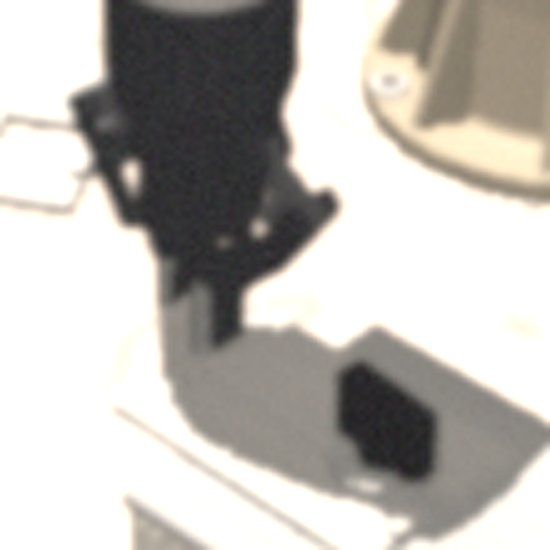

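The tab is gripped at about (205,320) and the knob is clear. I draw slowly along tool -y.

{"api": "jog_arm", "payload": {
  "moves": [
    {"slide": [0, 0, 0], "angular": [0, 0, 0], "fingers": 1.0},
    {"slide": [0, -1, 0], "angular": [0, 0, 0], "fingers": 1.0},
    {"slide": [0, -3, 0], "angular": [0, 0, 0], "fingers": 1.0},
    {"slide": [0, -5, 0], "angular": [0, 0, 0], "fingers": 1.0},
    {"slide": [0, -8, 0], "angular": [0, 0, 0], "fingers": 1.0},
    {"slide": [0, -11, 0], "angular": [0, 0, 0], "fingers": 1.0}
  ],
  "squeeze": 45
}}

```text
clock: 15.5
tcp_pos: [0.4538, 0.0546, 0.1338]
orientation: [0.001, 0.098, 0.995, 0.001]
wrist_force: [0.7, 4.2, 5.7]
finger_gap: 0.0094
grip_force: 49.2
```

```bash
python3 go.py
```

```text
t 15.5 tcp [0.4538 0.0546 0.1338] yaw 168.77 zaxis [ 0.0023  0.0023 -1.    ] q [-0.06  0.13 -0.39  1.05  0.    0.14] gap 0.0094 grip 49.2
F [0.66 4.22 5.66] T [ 1.292 -0.228 -0.032]
```

{"api": "jog_arm", "payload": {
  "moves": [
    {"slide": [0, -3, 0], "angular": [0, 0, 0], "fingers": 1.0},
    {"slide": [0, -6, 0], "angular": [0, 0, 0], "fingers": 1.0},
    {"slide": [0, -9, 0], "angular": [0, 0, 0], "fingers": 1.0},
    {"slide": [0, -12, 0], "angular": [0, 0, 0], "fingers": 1.0},
    {"slide": [0, -15, 0], "angular": [0, 0, 0], "fingers": 1.0}
  ]
}}

```text
clock: 15.92
tcp_pos: [0.4503, 0.0393, 0.1334]
orientation: [0.001, 0.098, 0.995, 0.001]
wrist_force: [1.5, 5.3, 4.6]
finger_gap: 0.0091
grip_force: 49.4
```

```bash
python3 go.py
```

```text
t 15.92 tcp [0.4503 0.0393 0.1334] yaw 168.74 zaxis [ 0.0011  0.0011 -1.    ] q [-0.09  0.12 -0.4   1.05  0.    0.1 ] gap 0.0091 grip 49.4
F [1.5  5.33 4.56] T [ 1.408e+00 -3.220e-01 -1.000e-03]
```

{"api": "jog_arm", "payload": {
  "moves": [
    {"slide": [0, -4, 0], "angular": [0, 0, 0], "fingers": 1.0},
    {"slide": [0, -8, 0], "angular": [0, 0, 0], "fingers": 1.0},
    {"slide": [0, -12, 0], "angular": [0, 0, 0], "fingers": 1.0},
    {"slide": [0, -16, 0], "angular": [0, 0, 0], "fingers": 1.0},
    {"slide": [0, -20, 0], "angular": [0, 0, 0], "fingers": 1.0},
    {"slide": [0, -24, 0], "angular": [0, 0, 0], "fingers": 1.0},
    {"slide": [0, -28, 0], "angular": [0, 0, 0], "fingers": 1.0}
  ]
}}

```text
clock: 16.5
tcp_pos: [0.4441, 0.0111, 0.1329]
orientation: [-0.0, 0.098, 0.995, -0.0]
wrist_force: [-0.1, 3.3, 3.1]
finger_gap: 0.0088
grip_force: 49.3
```

```bash
python3 go.py
```

```text
t 16.5 tcp [0.4441 0.0111 0.1329] yaw 168.71 zaxis [-4.e-04 -1.e-04 -1.e+00] q [-0.16  0.11 -0.42  1.05 -0.    0.04] gap 0.0088 grip 49.3
F [-0.06  3.27  3.11] T [ 1.25  -0.318 -0.028]
```

{"api": "jog_arm", "payload": {
  "moves": [
    {"slide": [0, -5, 0], "angular": [0, 0, 0], "fingers": 1.0},
    {"slide": [0, -10, 0], "angular": [0, 0, 0], "fingers": 1.0},
    {"slide": [0, -15, 0], "angular": [0, 0, 0], "fingers": 1.0},
    {"slide": [0, -20, 0], "angular": [0, 0, 0], "fingers": 1.0},
    {"slide": [0, -25, 0], "angular": [0, 0, 0], "fingers": 1.0},
    {"slide": [0, -28, 0], "angular": [0, 0, 0], "fingers": 1.0},
    {"slide": [0, -28, 0], "angular": [0, 0, 0], "fingers": 1.0},
    {"slide": [0, -28, 0], "angular": [0, 0, 0], "fingers": 1.0}
  ],
  "squeeze": 70
}}

```text
clock: 17.17
tcp_pos: [0.4385, -0.017, 0.133]
orientation: [-0.0, 0.099, 0.995, -0.001]
wrist_force: [-1.2, -2.6, 3.4]
finger_gap: 0.0084
grip_force: 73.5
```

```bash
python3 go.py
```

```text
t 17.17 tcp [ 0.4385 -0.017   0.133 ] yaw 168.66 zaxis [-0.001  -0.0023 -1.    ] q [-0.22  0.09 -0.43  1.05 -0.   -0.02] gap 0.0084 grip 73.5
F [-1.16 -2.62  3.41] T [-0.069  0.155  0.106]
```

{"api": "jog_arm", "payload": {
  "moves": [
    {"slide": [0, 0, -4], "angular": [0, 0, 0], "fingers": 1.0},
    {"slide": [0, 0, -10], "angular": [0, 0, 0], "fingers": 1.0},
    {"slide": [0, 0, -18], "angular": [0, 0, 0], "fingers": 1.0},
    {"slide": [0, 0, -26], "angular": [0, 0, 0], "fingers": 1.0},
    {"slide": [0, 0, -34], "angular": [0, 0, 0], "fingers": 1.0},
    {"slide": [0, 0, -40], "angular": [0, 0, 0], "fingers": 1.0},
    {"slide": [0, 0, -40], "angular": [0, 0, 0], "fingers": 1.0}
  ]
}}

```text
clock: 17.75
tcp_pos: [0.44, -0.0161, 0.1748]
orientation: [0.001, 0.098, 0.995, -0.0]
wrist_force: [-0.3, -0.4, -2.2]
finger_gap: 0.0083
grip_force: 72.6
```

```bash
python3 go.py .494 -.338 .173 168.7; python3 - <<'E'
from h import *
s=read_camera("scene")
print([(np.round(d["point"],1),round(d["p"],2)) for d in tip_of("knob_top",s)])
b=cv2.resize(s["color"][130:270,210:410],None,fx=4,fy=4,interpolation=cv2.INTER_CUBIC)
save("crop9",np.clip(b*1.6+10,0,255).astype(np.uint8))
E
```

```text
t 17.75 tcp [ 0.44   -0.0161  0.1748] yaw 168.73 zaxis [ 2.7e-03 -8.0e-04 -1.0e+00] q [-0.22  0.07 -0.35  1.15 -0.   -0.02] gap 0.0083 grip 72.6
F [-0.28 -0.44 -2.17] T [-0.157 -0.032  0.013]
slide mm [-115.9 -305.2    2.2]
turn z 0.0
[(array([366.2, 238.5]), 0.65)]
```

View pics/crop9.png

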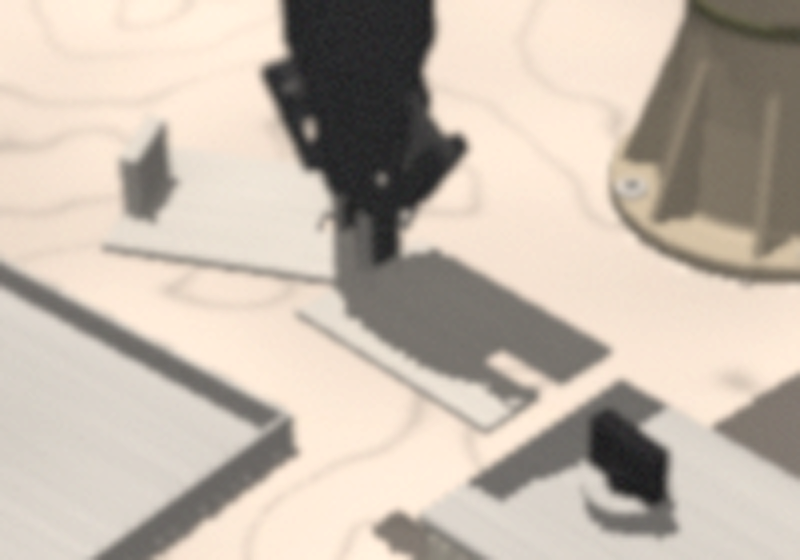

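The plate is off the deck, held level by the tab at (360,240), and the knob is still up. I carry it to the tray.

{"api": "jog_arm", "payload": {
  "moves": [
    {"slide": [-4, -10, 0], "angular": [0, 0, 0], "fingers": 1.0},
    {"slide": [-12, -32, 0], "angular": [0, 0, 0], "fingers": 1.0},
    {"slide": [-25, -65, 0], "angular": [0, 0, 0], "fingers": 1.0},
    {"slide": [-38, -100, 0], "angular": [0, 0, 0], "fingers": 1.0},
    {"slide": [-51, -135, 0], "angular": [0, 0, 0], "fingers": 1.0},
    {"slide": [-64, -170, 0], "angular": [0, 0, 0], "fingers": 1.0},
    {"slide": [-78, -205, 0], "angular": [0, 0, 0], "fingers": 1.0},
    {"slide": [-91, -240, 0], "angular": [0, 0, 0], "fingers": 1.0},
    {"slide": [-104, -275, 0], "angular": [0, 0, 0], "fingers": 1.0},
    {"slide": [-112, -295, 0], "angular": [0, 0, 0], "fingers": 1.0}
  ]
}}

```text
clock: 18.68
tcp_pos: [0.4908, -0.332, 0.172]
orientation: [-0.0, 0.1, 0.995, -0.001]
wrist_force: [0.7, -0.1, -2.1]
finger_gap: 0.0083
grip_force: 72.5
```

{"api": "jog_arm", "payload": {
  "moves": [
    {"slide": [-4, -10, 10], "angular": [0, 0, 0], "fingers": 1.0},
    {"slide": [-4, -10, 30], "angular": [0, 0, 0], "fingers": 1.0},
    {"slide": [-4, -10, 50], "angular": [0, 0, 0], "fingers": 1.0},
    {"slide": [-4, -10, 70], "angular": [0, 0, 0], "fingers": 1.0},
    {"slide": [-4, -10, 85], "angular": [0, 0, 0], "fingers": 1.0},
    {"slide": [-4, -10, 95], "angular": [0, 0, 0], "fingers": 1.0},
    {"slide": [-4, -10, 100], "angular": [0, 0, 0], "fingers": 1.0},
    {"slide": [-4, -10, 100], "angular": [0, 0, 0], "fingers": 1.0}
  ]
}}

```text
clock: 19.35
tcp_pos: [0.4921, -0.3368, 0.0715]
orientation: [-0.001, 0.098, 0.995, 0.001]
wrist_force: [-0.4, 0.0, -2.2]
finger_gap: 0.0083
grip_force: 72.4
```

```bash
python3 go.py .494 -.338 .07 168.7; python3 - <<'E'
from h import *
s=read_camera("scene");t=read_camera("top")
for n in("tray","plate_mid","plate_tab"):
  print(n,[(np.round(d["point"],1),round(d["p"],2)) for d in tip_of(n,s)][:4],[(np.round(d["point"],1),round(d["p"],2)) for d in tip_of(n,t)][:3])
print("tray centre by scene",atz(s,(200,244),0),"plan mid",proj(s,[.506,-.278,.07]))
E
```

```text
t 19.35 tcp [ 0.4921 -0.3368  0.0715] yaw 168.73 zaxis [-0.0022  0.0019 -1.    ] q [-0.73  0.43 -0.13  1.01 -0.   -0.54] gap 0.0083 grip 72.4
F [-0.38  0.   -2.24] T [-0.13   0.042 -0.009]
slide mm [-2.1 -0.8  1.5]
turn z 0.0
tray [(array([197.3, 241.5]), 0.9)] [(array([442.7, 244.6]), 0.9)]
plate_mid [(array([274.4, 184.8]), 0.75), (array([210.3, 350.3]), 0.37)] [(array([447.3, 242.1]), 0.74), (array([256.7, 330.1]), 0.55), (array([275.4, 257.6]), 0.29)]
plate_tab [(array([179.8, 192.5]), 0.78), (array([448.3, 252.4]), 0.72), (array([245.1, 166.3]), 0.63), (array([303.8, 406.7]), 0.37)] [(array([244.1, 337.8]), 0.97)]
tray centre by scene [ 5.17625433e-01 -2.65643116e-01  1.11022302e-16] plan mid [[195.42114179 216.38884379]]
```

{"api": "jog_arm", "payload": {
  "moves": [
    {"slide": [0, 0, 10], "angular": [0, 0, 0], "fingers": 1.0},
    {"slide": [0, 0, 22], "angular": [0, 0, 0], "fingers": 1.0},
    {"slide": [0, 0, 34], "angular": [0, 0, 0], "fingers": 1.0},
    {"slide": [0, 0, 44], "angular": [0, 0, 0], "fingers": 1.0},
    {"slide": [0, 0, 52], "angular": [0, 0, 0], "fingers": 1.0},
    {"slide": [0, 0, 57], "angular": [0, 0, 0], "fingers": 1.0},
    {"slide": [0, 0, 60], "angular": [0, 0, 0], "fingers": 1.0},
    {"slide": [0, 0, 60], "angular": [0, 0, 0], "fingers": 1.0}
  ]
}}

```text
clock: 20.42
tcp_pos: [0.4927, -0.3375, 0.0124]
orientation: [-0.0, 0.098, 0.995, 0.0]
wrist_force: [-0.1, 0.8, -3.3]
finger_gap: 0.0082
grip_force: 72.4
```

```bash
python3 go.py
```

```text
t 20.42 tcp [ 0.4927 -0.3375  0.0124] yaw 168.72 zaxis [-7.e-04  6.e-04 -1.e+00] q [-0.73  0.49 -0.21  0.88 -0.   -0.54] gap 0.0082 grip 72.4
F [-0.12  0.79 -3.33] T [-0.087 -0.002  0.04 ]
```

{"api": "jog_arm", "payload": {
  "moves": [
    {"slide": [0, 0, 1], "angular": [0, 0, 0], "fingers": 1.0},
    {"slide": [0, 0, 2], "angular": [0, 0, 0], "fingers": 1.0},
    {"slide": [0, 0, 3], "angular": [0, 0, 0], "fingers": 1.0},
    {"slide": [0, 0, 3], "angular": [0, 0, 0], "fingers": 1.0}
  ]
}}

```text
clock: 20.75
tcp_pos: [0.4932, -0.3378, 0.0103]
orientation: [0.0, 0.098, 0.995, -0.0]
wrist_force: [-0.0, 0.6, -2.6]
finger_gap: 0.0084
grip_force: 72.4
```

```bash
python3 go.py
```

```text
t 20.75 tcp [ 0.4932 -0.3378  0.0103] yaw 168.72 zaxis [ 4.e-04 -4.e-04 -1.e+00] q [-0.73  0.49 -0.21  0.87 -0.   -0.54] gap 0.0084 grip 72.4
F [-0.05  0.56 -2.56] T [-0.099  0.031  0.003]
```

{"api": "jog_arm", "payload": {
  "moves": [
    {"slide": [0, 0, 1], "angular": [0, 0, 0], "fingers": 1.0},
    {"slide": [0, 0, 2], "angular": [0, 0, 0], "fingers": 1.0},
    {"slide": [0, 0, 3], "angular": [0, 0, 0], "fingers": 1.0},
    {"slide": [0, 0, 3], "angular": [0, 0, 0], "fingers": 1.0}
  ]
}}

```text
clock: 21.08
tcp_pos: [0.4929, -0.3376, 0.0069]
orientation: [-0.0, 0.098, 0.995, 0.0]
wrist_force: [0.6, -0.5, -3.1]
finger_gap: 0.0084
grip_force: 72.4
```

```bash
python3 go.py
```

```text
t 21.08 tcp [ 0.4929 -0.3376  0.0069] yaw 168.72 zaxis [-2.e-04  1.e-04 -1.e+00] q [-0.73  0.49 -0.21  0.87 -0.   -0.54] gap 0.0084 grip 72.4
F [ 0.64 -0.55 -3.08] T [-0.071  0.021  0.01 ]
```

{"api": "jog_arm", "payload": {
  "moves": [
    {"slide": [0, 0, 1], "angular": [0, 0, 0], "fingers": 1.0},
    {"slide": [0, 0, 2], "angular": [0, 0, 0], "fingers": 1.0},
    {"slide": [0, 0, 2], "angular": [0, 0, 0], "fingers": 1.0}
  ]
}}

```text
clock: 21.33
tcp_pos: [0.4929, -0.3376, 0.0049]
orientation: [-0.0, 0.098, 0.995, 0.0]
wrist_force: [-0.0, 0.3, -2.8]
finger_gap: 0.0084
grip_force: 72.4
```

```bash
python3 go.py
```

```text
t 21.33 tcp [ 0.4929 -0.3376  0.0049] yaw 168.72 zaxis [-2.e-04  1.e-04 -1.e+00] q [-0.73  0.49 -0.22  0.86 -0.   -0.54] gap 0.0084 grip 72.4
F [-0.    0.33 -2.77] T [-0.127  0.001  0.016]
```

{"api": "jog_arm", "payload": {
  "moves": [
    {"slide": [0, 0, 1], "angular": [0, 0, 0], "fingers": 1.0},
    {"slide": [0, 0, 2], "angular": [0, 0, 0], "fingers": 1.0},
    {"slide": [0, 0, 2], "angular": [0, 0, 0], "fingers": 1.0}
  ]
}}

```text
clock: 21.58
tcp_pos: [0.493, -0.3376, 0.0029]
orientation: [-0.0, 0.098, 0.995, 0.0]
wrist_force: [0.4, -0.0, -3.4]
finger_gap: 0.0085
grip_force: 72.4
```

```bash
python3 go.py
```

```text
t 21.58 tcp [ 0.493  -0.3376  0.0029] yaw 168.72 zaxis [-2.e-04  1.e-04 -1.e+00] q [-0.73  0.5  -0.22  0.86 -0.   -0.54] gap 0.0085 grip 72.4
F [ 0.39 -0.05 -3.43] T [-0.158  0.083  0.057]
```

{"api": "jog_arm", "payload": {
  "moves": [
    {"slide": [0, 0, 1], "angular": [0, 0, 0], "fingers": 1.0},
    {"slide": [0, 0, 2], "angular": [0, 0, 0], "fingers": 1.0},
    {"slide": [0, 0, 2], "angular": [0, 0, 0], "fingers": 1.0}
  ]
}}

```text
clock: 21.83
tcp_pos: [0.4931, -0.3378, 0.0018]
orientation: [0.0, 0.098, 0.995, -0.0]
wrist_force: [-1.9, 0.9, 3.8]
finger_gap: 0.0083
grip_force: 73.2
```

```bash
python3 go.py
```

```text
t 21.83 tcp [ 0.4931 -0.3378  0.0018] yaw 168.72 zaxis [ 4.e-04 -4.e-04 -1.e+00] q [-0.73  0.5  -0.22  0.85 -0.   -0.54] gap 0.0083 grip 73.2
F [-1.87  0.94  3.78] T [ 0.085  0.322 -0.023]
```

The plate has touched down, with Fz going from -3.4 to +3.8 N. I release and rise.

{"api": "jog_arm", "payload": {
  "moves": [
    {"slide": [0, 0, 0], "angular": [0, 0, 0], "fingers": 0.9},
    {"slide": [0, 0, 0], "angular": [0, 0, 0], "fingers": 0.75},
    {"slide": [0, 0, 0], "angular": [0, 0, 0], "fingers": 0.5},
    {"slide": [0, 0, 0], "angular": [0, 0, 0], "fingers": 0.4},
    {"slide": [0, 0, 0], "angular": [0, 0, 0], "fingers": 0.4},
    {"slide": [0, 0, -10], "angular": [0, 0, 0], "fingers": 0.4},
    {"slide": [0, 0, -40], "angular": [0, 0, 0], "fingers": 0.4},
    {"slide": [0, 0, -80], "angular": [0, 0, 0], "fingers": 0.4},
    {"slide": [0, 0, -120], "angular": [0, 0, 0], "fingers": 0.4},
    {"slide": [0, 0, -150], "angular": [0, 0, 0], "fingers": 0.4}
  ]
}}

```text
clock: 22.67
tcp_pos: [0.4937, -0.3382, 0.1553]
orientation: [0.001, 0.098, 0.995, -0.001]
wrist_force: [0.9, -0.6, 0.1]
finger_gap: 0.0515
grip_force: 0.0
```

```bash
python3 go.py; python3 - <<'E'
from h import *
s=read_camera("scene");t=read_camera("top")
for n in("plate_mid","plate_tab","knob_top"):
  for p in(s,t): print(n,[(np.round(d["point"],1),round(d["p"],2),np.round(atz(p,d["point"],{"plate_mid":.005,"plate_tab":.042,"knob_top":.1795}[n]),3)) for d in tip_of(n,p)][:4])
b=cv2.resize(s["color"][130:300,90:410],None,fx=2.4,fy=2.4,interpolation=cv2.INTER_CUBIC)
save("crop10",np.clip(b*1.5+10,0,255).astype(np.uint8))
E
```

```text
t 22.67 tcp [ 0.4937 -0.3382  0.1553] yaw 168.72 zaxis [ 0.0025 -0.0022 -1.    ] q [-0.73  0.38 -0.    1.19  0.   -0.54] gap 0.0515 grip 0.0
F [ 0.93 -0.57  0.08] T [ 0.007 -0.058 -0.019]
plate_mid [(array([200.9, 235.4]), 0.91, array([ 0.496, -0.281,  0.005])), (array([274.6, 185.1]), 0.75, array([ 0.229, -0.263,  0.005])), (array([427.6, 261.7]), 0.62, array([0.283, 0.215, 0.005])), (array([345.3, 319.6]), 0.18, array([0.536, 0.155, 0.005]))]
plate_mid [(array([442.3, 248.6]), 0.78, array([ 0.502, -0.284,  0.005])), (array([256.7, 327.1]), 0.73, array([0.28 , 0.211, 0.005]))]
plate_tab [(array([244.6, 164.7]), 0.88, array([ 0.237, -0.356,  0.042])), (array([184.1, 214.9]), 0.85, array([ 0.492, -0.335,  0.042])), (array([447.4, 248.6]), 0.54, array([0.259, 0.248, 0.042]))]
plate_tab [(array([239.7, 339.2]), 0.75, array([0.247, 0.249, 0.042])), (array([462.6, 250.4]), 0.63, array([ 0.49 , -0.329,  0.042]))]
knob_top [(array([370.8, 239.4]), 0.97, array([0.473, 0.169, 0.18 ]))]
knob_top [(array([273.2, 238.2]), 0.61, array([0.48, 0.16, 0.18]))]
```

View pics/crop10.png

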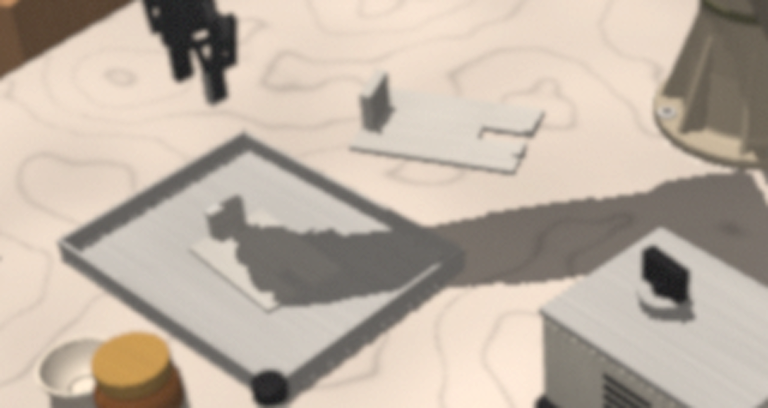

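The plate lies flat in the tray, tab up at (225,215), and the gripper is clear. Everything else is in place, so I hand in.

```bash
python3 -c "
from workcell import *
print(hand_in())"
```

```text
the job is handed in; nothing more can be done
None
```

I turned the knob clockwise about 3.15 rad onto its stop (about 0.5 N m), drew the plate out and laid it flat, tab up, near the middle of the wash tray; the job is handed in, but no verdict came back.

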